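# Sort the locking clamps: shut one on the hooks, open one in the tray

## Task

Two locking clamps lie with their heads under the clear cover. Draw the one that is ratcheted shut out by its loops, lay it down on the worktop, then take it again by the head and hang it on the sloping board with both finger loops over the two hooks and the jaws down the slope. Lay the one that is open flat inside the red tray without closing it, and leave the other things where they are.

Things in the scene. Friction and masses are not known exactly. Their poses are not given: they have to be found in the camera images.
- clamp_a: steel locking clamp like big haemostats, two blue finger loops, 180 mm long, 15 thick, 0.23 kg; both clamps look alike. Origin on the pivot axis at the underside; +x to the jaw tips (70 mm), -x to the loop centres (95 mm), z up. Shut, the head is 20 mm wide, parallel from x = -12 to 40 mm, centred on y = 0, and the loops measure 60 mm over both. At first only the loops and some shank stick out of the cover.
- clamp_b: steel locking clamp like big haemostats, two blue finger loops, 180 mm long, 15 thick, 0.23 kg; both clamps look alike. Origin on the pivot axis at the underside; +x to the jaw tips (70 mm), -x to the loop centres (95 mm), z up. Shut, the head is 20 mm wide, parallel from x = -12 to 40 mm, centred on y = 0, and the loops measure 60 mm over both. At first only the loops and some shank stick out of the cover.
- clamp_a_loop1 (a point): centre of the fixed half's finger loop of clamp_a, at mid thickness (7.5 mm over the underside); the loop is an oval band 7 mm thick and 14 mm high, 40 mm long and 30 mm wide outside, 26 by 16 mm inside
- clamp_a_loop2 (a point): centre of the moving half's finger loop of clamp_a, at mid thickness (7.5 mm over the underside); the loop is an oval band 7 mm thick and 14 mm high, 40 mm long and 30 mm wide outside, 26 by 16 mm inside
- clamp_b_loop1 (a point): centre of the fixed half's finger loop of clamp_b, at mid thickness (7.5 mm over the underside); the loop is an oval band 7 mm thick and 14 mm high, 40 mm long and 30 mm wide outside, 26 by 16 mm inside
- clamp_b_loop2 (a point): centre of the moving half's finger loop of clamp_b, at mid thickness (7.5 mm over the underside); the loop is an oval band 7 mm thick and 14 mm high, 40 mm long and 30 mm wide outside, 26 by 16 mm inside
- clamp_a_half (a joint): hinge of clamp_a: 0 = ratcheted shut, 0.4 to 0.55 rad = open (loops about 70 mm apart between centres, jaws gaping). Stiff (0.6 N m), stays where it is; pressing the two loops of an open clamp together closes it, so take an open one by a single loop.
- clamp_b_half (a joint): hinge of clamp_b: 0 = ratcheted shut, 0.4 to 0.55 rad = open (loops about 70 mm apart between centres, jaws gaping). Stiff (0.6 N m), stays where it is; pressing the two loops of an open clamp together closes it, so take an open one by a single loop.
- cover: fixed low bridge: clear plate 330 mm long with yellow edges on two aluminium feet, underside 30 mm and top 34 mm above the worktop. Origin on the worktop; +x points out of the open front, whose edge lies at x = 60 mm (back edge -85 mm); y along its length. The clamps lie beneath side by side, loops out of the front.
- board: fixed grey sloping board, 215 mm along the slope, 110 wide, rising at 35 degrees to its +x (the robot's left); z up. Origin on the worktop under its middle; the slope starts at x = -88, z = 8 mm. Two hooks 185 mm up the slope stand between two flanges (82 mm apart inside, 16 high, 135 to 210 mm up the slope) that leave no room for fingers beside the loops.
- hook_near (a point): on the axis of the hook nearer the robot (board's +y), 7.5 mm out from the slope: a seated loop's centre comes here, give or take the play. Hook: 5 mm round bar, square to the slope for 20 mm, then bent 4 mm up the slope; tip 28 mm off the surface. Hooks are 30 mm apart, as are the loops of a shut clamp.
- hook_far (a point): the same on the hook farther from the robot (board's -y)
- tray: fixed shallow open red tray, 170 mm (its x) by 240 mm (its y), walls 4 mm thick and 22 mm high, floor 4 mm thick. Origin on the worktop under its middle.
- blue_tape: roll of blue tape, 68 mm across, 19 mm high, a bystander; origin at the centre of the underside
- probe_case: black case, 56x76x22 mm, a bystander; origin at the centre of the underside
- terminal_pack: block of grey and blue terminals, 45x57x36 mm, a bystander; origin at the centre of the underside

How it is judged:
By the outcome, as a careful person would: the job done as asked, in the order asked, and still so for the second after the job is handed in, with the robot touching nothing.
It also fails if it takes over 64 s, if anything falls off the work surface, if the arm or the gripper's body presses on something with over 40 N, if the wrist force passes 120 N, or if a joint passes its speed limit or range.

## Robot

A 6-joint arm with a two-finger parallel gripper is mounted at the origin on a cart in front of the work surface, level with it; the furniture and walls round the work are solid. World frame = base frame: x ahead of the robot, y to its left, z up, the work surface at z = 0. Lengths are in mm, angles in rad, forces in N, time in s.
With the tool pointing down it reaches from about 350 to 775 mm from the base axis. Payload 7.3 kg.
Tool frame: the origin (TCP) lies between the finger pads; the fingertips stand 22 mm ahead of it and the grasp point (between the pads) lies 3 mm ahead of it (nose_length is the distance from the TCP to the fingertips, in mm); z points along the fingers, y is the direction in which the jaws open and shut (so a half turn about z gives the same grasp; the last joint's range is limited). The gripper opens to 92 mm and grips with 3 to 60 N. Pads are 19 mm wide; open, the fingers measure 130 mm over their backs; the gripper's body (75 mm by 190 mm) begins 47 mm behind the grasp point.
Start: joints at [-1.292, 0.342, 1.524, -0, 1.275, -0.146], TCP at [216.396, -478.347, 248.741] pointing down, gripper open.
Joint ranges: [-2.53, 2.53], [-0.77, 2.02], [0.04, 2.7], [-1, 4.14], [0.28, 2.66], [-3.11, 3.11]. Speed limits (rad/s): [2.57, 2.57, 3.14, 3.14, 3.14, 3.14].

## Interface

Orientations are given as [roll, pitch, yaw] about the fixed x, y, z axes, in that order (R = Rz(yaw) Ry(pitch) Rx(roll)).
In Python, from plant import get_obs, capture, close_job, nose_length gives the robot as it stands.
- The arm moves only by the tool step_arm, never from a script. Its argument "increments" is text: rows parted by semicolons, each of 7 numbers parted by spaces: the turn, a rotation vector about the tool's x, y, z in rad, then the shift along the tool's x, y, z in mm, then the opening, from -1 (shut) to 1 (fully open). A call has 1 to 20 rows; each row is the pose to reach, as a shift and turn from the pose commanded when the call began, along the tool's axes at that moment; what a row does not reach only later rows make up. A row lasts 1/8 s, in which the tool goes at most 62.5 mm and 10.7 degrees, less where a joint would pass 70% of its speed; a pose out of reach is approached as far as the arm can. A call with a gripper value outside its range is refused whole. The fingers move at their own pace and stop on an object; the grip force is fixed at half the most. Time passes only in rows, so rows that repeat a pose let the fingers close. It gives the time, the measured TCP pose, the force and the opening at its end, in the units of the state.
- get_obs(): the state, without advancing time (a new reading comes with each control period).
- capture(name): name is "scene" or "top"; returns a dict with "frame" (420x560x3 uint8, red, green, blue), "K" (3x3 intrinsics, pixels), "extrinsics" (4x4, takes a point from world to camera coordinates). Camera axes: x right, y down, z forward; pixel columns grow to the right and rows downward; lengths in mm; the calibration is good to about 2 mm. A picture is of the moment at which its call begins. There is no depth.
- close_job(): hands the job in, once; it reports no verdict.
The state is a dict: "time": time; "joint_positions": joint angles; "dq": joint speeds; "tau": joint torques, N m; "tool_pos": TCP position; "tcp_rot": TCP orientation; "contact_force": force on the tool from outside, world axes, zero at the start; "moment": the same for the moment, N m; "grip_width": finger opening in mm.
Only numpy, scipy, OpenCV 4.12 (cv2) and the standard library are available. Lean on these libraries where they do the work, as an engineer would, in place of code of your own. Each camera call takes 0.05 s, during which the arm holds its last target.

## Working session

There is one attempt and no reset: what is moved stays moved. The work goes in short steps, Python scripts to look and compute and a tool call to move; the robot and the scene stay as the last step left them, time stands still between calls to the robot, and variables do not carry over. Pictures are saved under pics/ and viewed, and the job is handed in when it is done.

Besides the shell and the picture viewer there is one more tool, called after "Call:" by a JSON object that holds its "name" and its "arguments". step_arm: Moves the arm, as the interface text tells. Its arguments: {"type":"object","properties":{"increments":{"type":"string"}},"required":["increments"]}

```bash
ls; mkdir -p pics
python3 - <<'E'
from plant import *
import cv2,numpy as np,json
print(get_obs(), nose_length if not callable(nose_length) else nose_length())
for n in("scene","top"):
    c=capture(n); cv2.imwrite(f"pics/{n}0.png",c["frame"][:,:,::-1]); print(np.round(c["K"],1).tolist(),np.round(c["extrinsics"],4).tolist())
    np.savez(f"{n}0.npz",**c)
E
```

```text
pics
{'time': 0.0, 'joint_positions': array([-1.29198448e+00,  3.42740779e-01,  1.52501230e+00, -1.81817457e-05,
        1.27539297e+00, -1.46001699e-01]), 'dq': array([-1.82964462e-04,  3.23785602e-05,  5.51501316e-04, -1.02243579e-03,
       -1.16169319e-04, -1.89028524e-03]), 'tau': array([ 1.21108067e-03, -4.31244314e+01, -2.44221336e+01,  7.17716594e-02,
        5.58433158e-02, -1.21035473e-04]), 'tool_pos': array([ 216.29089983, -477.96905014,  248.03720981]), 'tcp_rot': array([-3.14005325e+00, -2.08793333e-04,  4.24818690e-01]), 'contact_force': array([-0.08116173,  0.09747055,  0.33285366]), 'moment': array([ 0.0331578 , -0.03360262, -0.00508572]), 'grip_width': 91.47917495807471} 22.0
[[490.0, 0.0, 278.4], [0.0, 490.0, 211.0], [0.0, 0.0, 1.0]] [[-0.7197, -0.6943, -0.0019, 403.4923], [-0.4429, 0.4612, -0.7689, 316.9543], [0.5347, -0.5525, -0.6394, 973.9113], [0.0, 0.0, 0.0, 1.0]]
[[450.7, 0.0, 278.1], [0.0, 450.7, 208.4], [0.0, 0.0, 1.0]] [[0.0085, -1.0, -0.0037, -12.4631], [-0.9815, -0.0077, -0.1914, 582.2629], [0.1914, 0.0053, -0.9815, 1064.5088], [0.0, 0.0, 0.0, 1.0]]
```

View pics/scene0.png

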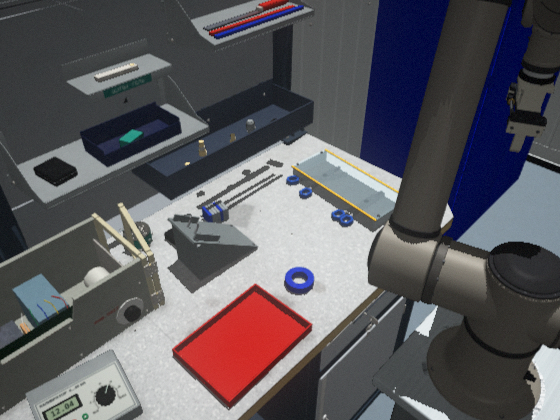

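View pics/top0.png

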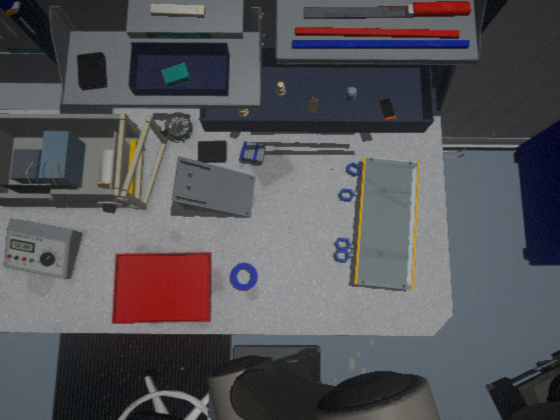

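The top view shows two loop pairs left of the cover. The pair at (342,243)/(342,256) is close together, so that clamp is shut; the pair at (353,169)/(345,195) is wide apart, so that one is open. The board is at about (213,187), the tray at (163,288) and the tape at (243,277). Next I zoom in and measure.

```bash
cat > h.py <<'E'
import numpy as np,cv2
def load(n): 
    c=np.load(n+".npz"); return c["frame"],c["K"],c["extrinsics"]
def ray(c,uv):
    K,E=c[1],c[2]; R,t=E[:3,:3],E[:3,3]
    d=R.T@np.linalg.solve(K,np.array([uv[0],uv[1],1.])); return -R.T@t,d
def onplane(c,uv,z):
    o,d=ray(c,uv); return o+d*(z-o[2])/d[2]
def proj(c,p):
    q=c[2][:3,:3]@np.asarray(p,float)+c[2][:3,3]; q=c[1]@q; return q[:2]/q[2]
def tri(c1,u1,c2,u2):
    A=[];b=[]
    for c,u in((c1,u1),(c2,u2)):
        o,d=ray(c,u); d/=np.linalg.norm(d); P=np.eye(3)-np.outer(d,d); A.append(P);b.append(P@o)
    A=np.vstack(A);b=np.hstack(b); x,*_=np.linalg.lstsq(A,b,rcond=None); return x,np.linalg.norm(A@x-b)
def snap(n,tag):
    from plant import capture
    c=capture(n); np.savez(f"{n}{tag}.npz",**c); cv2.imwrite(f"pics/{n}{tag}.png",c["frame"][:,:,::-1]); return c["frame"],c["K"],c["extrinsics"]
def crop(c,u0,v0,u1,v1,name,s):
    im=c[0][v0:v1,u0:u1,::-1]; im=cv2.resize(im,None,fx=s,fy=s,interpolation=cv2.INTER_CUBIC); cv2.imwrite("pics/"+name,im)
E
python3 - <<'E'
from h import *
for n,roi in(("top",(300,150,440,300)),("scene",(270,140,420,240))):
    c=load(n+"0"); crop(c,*roi,n+"_cov.png",5 if n=="scene" else 4)
    hsv=cv2.cvtColor(c[0],cv2.COLOR_RGB2HSV); m=cv2.inRange(hsv,(105,90,50),(130,255,255))
    m2=np.zeros_like(m); u0,v0,u1,v1=roi; m2[v0:v1,u0:u1]=m[v0:v1,u0:u1]
    k,l,s,ce=cv2.connectedComponentsWithStats(m2)
    for i in range(1,k):
        if s[i,4]>8: print(n,s[i],ce[i].round(1),onplane(c,ce[i],7.5).round(1))
c=load("top0"); crop(c,160,140,270,230,"top_board.png",6); c=load("scene0"); crop(c,150,195,270,295,"scene_board.png",6)
E
```

```text
top [347 163  14  13  97] [353.6 168.7] [ 700.4 -205.9    7.5]
top [339 189  15  12  87] [346.3 194. ] [ 631.7 -185.2    7.5]
top [335 238  16  24 194] [342.3 249.2] [ 487.2 -172.1    7.5]
scene [ 360  140   53   38 1376] [386.7 154.1] [ 576.8 -514.     7.5]
scene [287 175  12   9  87] [292.5 179.3] [ 701.1 -206.1    7.5]
scene [299 187  13  11  90] [305.2 192. ] [ 632.5 -185.7    7.5]
scene [332 209  21  17 201] [342.1 217. ] [ 487.  -171.9    7.5]
```

View pics/top_cov.png

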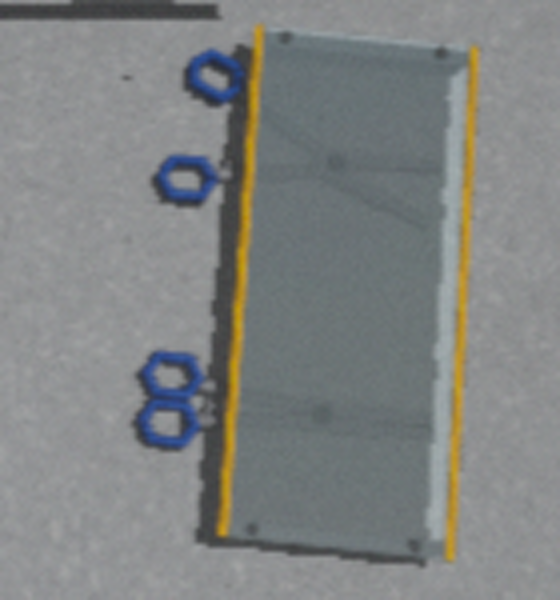

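View pics/scene_cov.png

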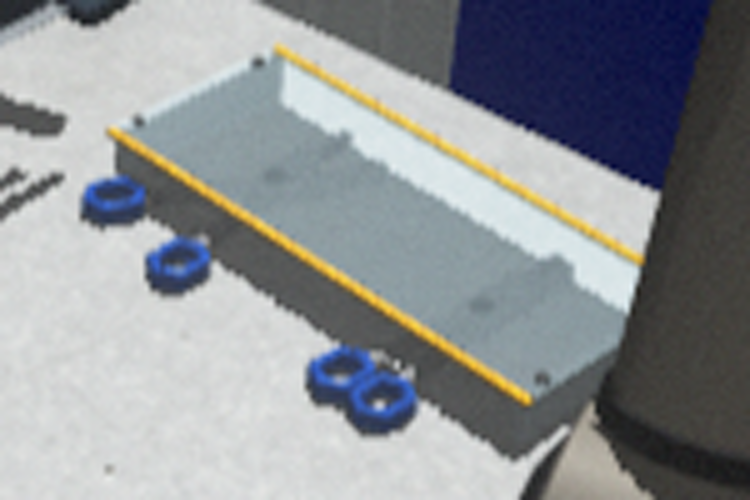

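View pics/top_board.png

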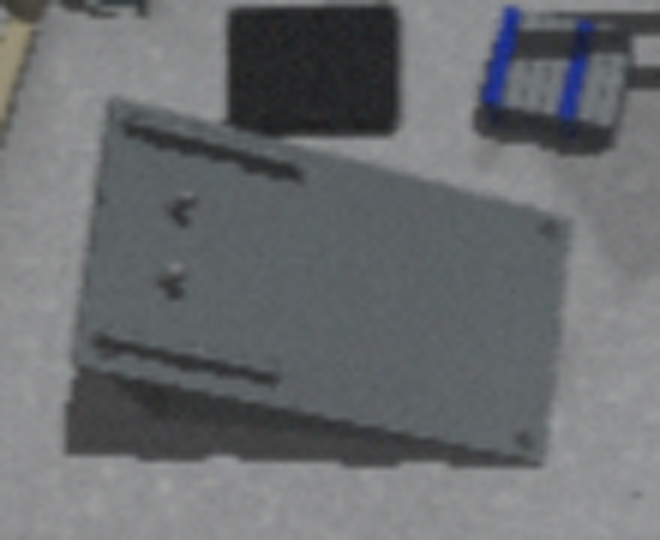

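View pics/scene_board.png

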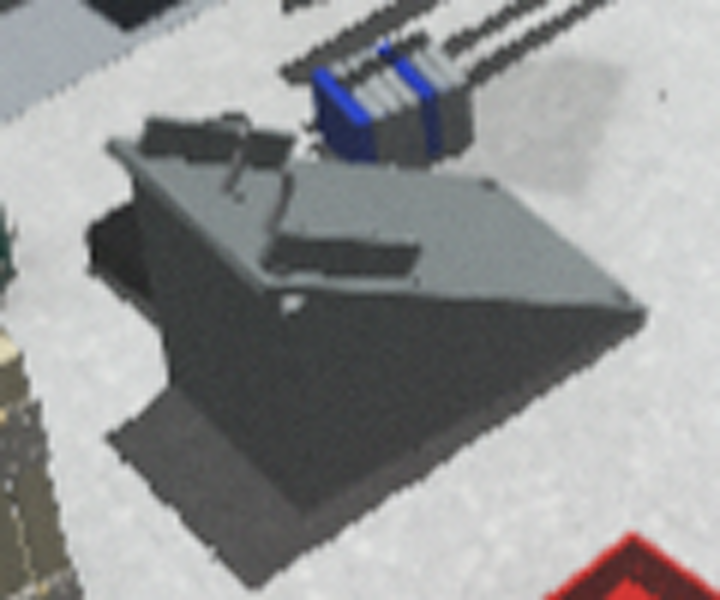

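Reading of the crops:
- **Loops:** both cameras agree to about 1 mm.
- **Shut clamp:** the loops are at about top (342.5,244) and (341.7,256), and the rivet shows through the cover at about (380.5,253).
- **Board:** the hooks are at about top crop (180,210) and (170,285).

Now I compute the poses.

Run:
```python
from h import *
T=load("top0");S=load("scene0")
th=np.deg2rad(35)
# board corners: cast on known heights
def tc(u,v):return (u/6+160-.4,v/6+140-.4)
def sc(u,v):return (u/6+150-.4,v/6+195-.4)
zt=8+215*np.sin(th)
L={}
for nm,c,uv,z in(("topfar",T,tc(112,98),zt),("topnear",T,tc(75,365),zt),("botfar",T,tc(572,215),8),("botnear",T,tc(545,466),8),
  ("topfar",S,sc(106,145),zt),("topnear",S,sc(266,291),zt),("botnear",S,sc(646,317),8)):
    L.setdefault(nm,[]).append(onplane(c,uv,z)); print(nm,onplane(c,uv,z).round(1))
P={k:np.mean(v,0) for k,v in L.items()}
loc={"topfar":(88,-55),"topnear":(88,55),"botfar":(-88,-55),"botnear":(-88,55)}
A=np.array([loc[k] for k in P],float);B=np.array([P[k][:2] for k in P])
H=(A-A.mean(0)).T@(B-B.mean(0)); yaw=np.arctan2(H[0,1]-H[1,0],H[0,0]+H[1,1])
R=np.array([[np.cos(yaw),-np.sin(yaw)],[np.sin(yaw),np.cos(yaw)]]); t=B.mean(0)-R@A.mean(0)
print("board",t,yaw, (A@R.T+t-B).round(1).tolist())
R3=np.eye(3);R3[:2,:2]=R
up=R3@np.array([np.cos(th),0,np.sin(th)]);n=R3@np.array([-np.sin(th),0,np.cos(th)]);lat=R3@np.array([0,1,0])
o=np.array([*t,0])+R3@np.array([-88,0,8])
for s in(15,-15):
    for h in(0,7.5,28):
        p=o+185*up+s*lat+h*n; print("hook",s,h,p.round(1),"top crop",((proj(T,p)-[160,140]+.4)*6).round(0),"scene crop",((proj(S,p)-[150,195]+.4)*6).round(0))
# tray
hsv=cv2.cvtColor(T[0],cv2.COLOR_RGB2HSV); m=cv2.inRange(hsv,(0,150,60),(8,255,255)); m[:240]=0
cn=max(cv2.findContours(m,0,2)[0],key=cv2.contourArea); r=cv2.minAreaRect(cn); 
bx=cv2.boxPoints(r); q=np.array([onplane(T,b,22) for b in bx]); print("tray",q.round(1).tolist(),q.mean(0),np.linalg.norm(q[0]-q[1]),np.linalg.norm(q[1]-q[2]))
# rivets & yellow edge
for nm,uv in(("rivA",(320/4+300,412/4+150)),("rivB",(336/4+300,161/4+150))): print(nm,onplane(T,uv,15).round(1))
for nm,uv in(("rivA",(482/5+270,304/5+140)),("rivB",(274/5+270,176/5+140))): print(nm,onplane(S,uv,15).round(1))
for uv in((259,27),(222,535),(475,47),(450,560)): print("edge",onplane(T,(uv[0]/4+300,uv[1]/4+150),34).round(1))
for uv in((170,377),(167,424)): print("loopA",onplane(T,(uv[0]/4+300-.4,uv[1]/4+150-.4),13).round(1))
for uv in((343,368),(383,402)): print("loopA",onplane(S,(uv[0]/5+270-.4,uv[1]/5+140-.4),8).round(1))
```

```text
topfar [692.8 229.9 131.3]
topnear [584.8 238.7 131.3]
botfar [679.9  54.4   8. ]
botnear [568.   63.9   8. ]
topfar [690.7 233.8 131.3]
topnear [582.1 242.2 131.3]
botnear [567.2  69.6   8. ]
board [630.66177653 148.3575349 ] 1.4872790341535624 [[1.0, -0.4], [-0.2, 0.2], [-1.7, 1.7], [0.9, -1.5]]
hook 15 0 [621.  212.9 114.1] top crop [155. 285.] scene crop [268. 237.]
hook 15 7.5 [620.7 208.6 120.3] top crop [163. 282.] scene crop [275. 220.]
hook 15 28 [619.7 196.9 137. ] top crop [184. 275.] scene crop [297. 173.]
hook -15 0 [650.9 210.4 114.1] top crop [165. 212.] scene crop [224. 197.]
hook -15 7.5 [650.6 206.1 120.3] top crop [173. 209.] scene crop [232. 180.]
hook -15 28 [649.6 194.4 137. ] top crop [194. 200.] scene crop [252. 134.]
tray [[471.4, 407.4, 22.0], [473.4, 162.9, 22.0], [304.8, 156.6, 22.0], [302.8, 394.1, 22.0]] [388.1241818  280.26751877  22.        ] 244.47221009718174 168.71995423238278
rivA [ 477.6 -266.1   15. ]
rivB [ 640.7 -282.2   15. ]
rivA [ 476.4 -266.4   15. ]
rivB [ 638.6 -280.4   15. ]
edge [ 725.  -231.1   34. ]
edge [ 399.8 -199.2   34. ]
edge [ 712.5 -370.2   34. ]
edge [ 385.9 -338.2   34. ]
loopA [ 500.3 -171.    13. ]
loopA [ 470.4 -168.6   13. ]
loopA [ 504.3 -176.7    8. ]
loopA [ 471.  -169.3    8. ]
```

Run:
```python
from h import *
T=load("top0");S=load("scene0")
a=cv2.resize(T[0][165:200,175:220,::-1],None,fx=12,fy=12,interpolation=cv2.INTER_NEAREST)
b=cv2.resize(S[0][205:250,165:225,::-1],None,fx=12,fy=12,interpolation=cv2.INTER_NEAREST)
cv2.imwrite("pics/hk_top.png",a);cv2.imwrite("pics/hk_sc.png",b)
```

```text
(no output)
```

View pics/hk_top.png

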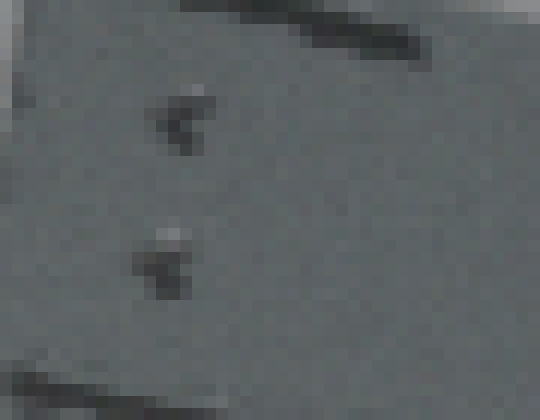

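View pics/hk_sc.png

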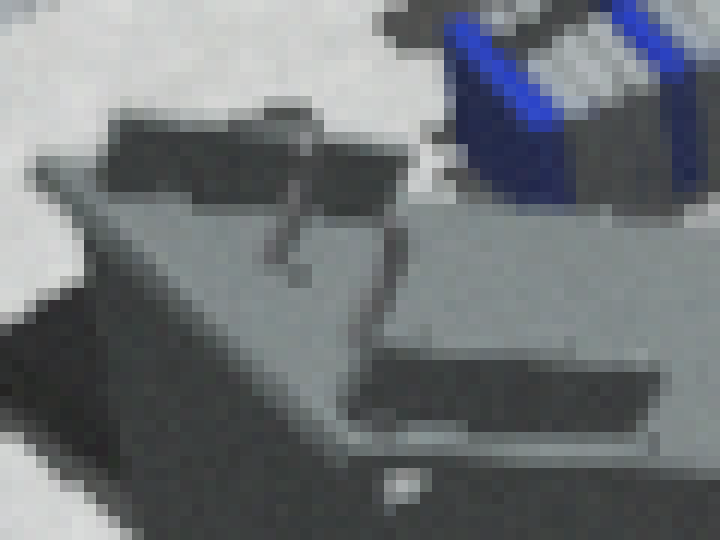

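The board pose predicts the hook pixels to within about 1 px (2 mm) in both views. Next I add a helper that converts targets to tool-frame increments, and start with the shut clamp's loops.

```bash
cat >> h.py <<'E'
from scipy.spatial.transform import Rotation as Rn
def Rrpy(r): return Rn.from_euler("xyz",r)
def down(yaw): return Rn.from_euler("xyz",[np.pi,0,yaw])
def rel(p0,R0,p,R):
    return np.r_[(R0.inv()*R).as_rotvec().round(4),R0.inv().apply(np.asarray(p,float)-p0).round(1)]
def cur():
    from plant import get_obs
    o=get_obs(); return o["tool_pos"],Rrpy(o["tcp_rot"]),o
# measured
TH=np.deg2rad(35); BY=1.4873; BT=np.array([630.66,148.36])
_R=Rn.from_euler("z",BY)
UP=_R.apply([np.cos(TH),0,np.sin(TH)]); NN=_R.apply([-np.sin(TH),0,np.cos(TH)]); LAT=_R.apply([0,1,0])
BO=np.array([*BT,0])+_R.apply([-88,0,8])
E
python3 - <<'E'
from h import *
p,R,o=cur()
print(rel(p,R,[487,-172,120],down(1.467)), o["joint_positions"].round(3))
E
```

```text
[-1.2000e-03 -9.0000e-04 -1.0423e+00  3.7270e+02 -1.6710e+02  1.2840e+02] [-1.292  0.343  1.525 -0.     1.275 -0.146]
```

Call:
{"name": "step_arm", "arguments": {"increments": "0 0 -1.0423 372.7 -167.1 90 1;0 0 -1.0423 372.7 -167.1 90 1;0 0 -1.0423 372.7 -167.1 90 1;0 0 -1.0423 372.7 -167.1 90 1;0 0 -1.0423 372.7 -167.1 90 1;0 0 -1.0423 372.7 -167.1 90 1;0 0 -1.0423 372.7 -167.1 90 1;0 0 -1.0423 372.7 -167.1 90 1;0 0 -1.0423 372.7 -167.1 128 1;0 0 -1.0423 372.7 -167.1 128 1"}}

```text
time: 1.35
tool_pos: [485.0, -172.4, 118.9]
tcp_rot: [-3.136, -0.002, 1.466]
contact_force: [0.5, 0.1, -0.2]
grip_width: 91.8
```

Run:
```python
from h import *
p,R,o=cur()
print(o["time"],p.round(1),o["tcp_rot"].round(3),o["joint_positions"].round(3))
print(rel(p,R,[487.2,-172,24],down(1.467)))
```

```text
1.35 [ 485.  -172.4  118.9] [-3.136e+00 -2.000e-03  1.466e+00] [-0.49   0.471  1.723 -0.     0.954 -0.386]
[-5.50e-03 -1.80e-03 -6.00e-04  5.00e-01  2.70e+00  9.49e+01]
```

Call:
{"name": "step_arm", "arguments": {"increments": "0 0 0 0 0 50 1;0 0 0 0 0 75 1;0 0 0 0 0 85 1;0 0 0 0 0 94 1;0 0 0 0 0 94 1"}}

```text
time: 1.98
tool_pos: [487.3, -172.9, 27.2]
tcp_rot: [3.141, 0.0, 1.467]
contact_force: [-0.5, -0.2, -0.4]
grip_width: 91.9
```

Run:
```python
from h import *
p,R,o=cur()
print(o["time"],p.round(1),o["tcp_rot"].round(3),o["contact_force"])
T=snap("top","1");S=snap("scene","1")
crop(T,300,190,400,290,"t1.png",6);crop(S,290,150,410,240,"s1.png",6)
```

```text
1.975 [ 487.3 -172.9   27.2] [3.141 0.    1.467] [-0.53446534 -0.23014329 -0.40061919]
```

View pics/s1.png

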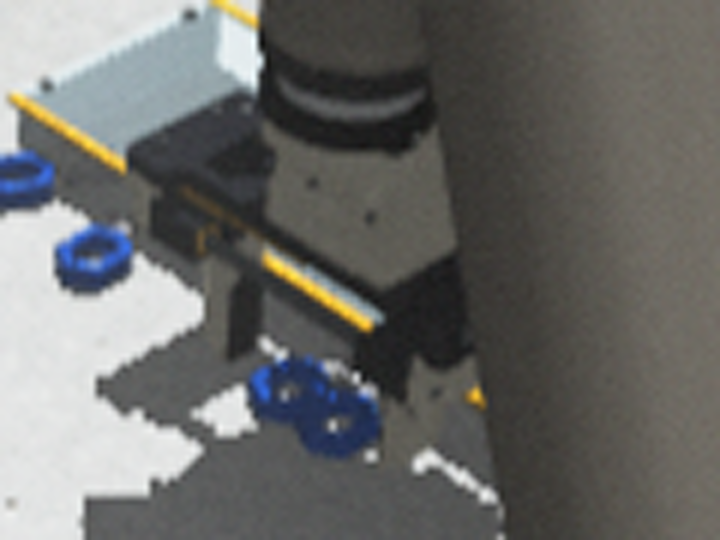

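The fingers straddle both shut loops, at about (235,350) and (410,400) in the crop. I go down 3 mm more, grip, lift slightly and draw out.

Call:
{"name": "step_arm", "arguments": {"increments": "0 0 0 0 0 2.5 1;0 0 0 0 0 3 0.2;0 0 0 0 0 3 0;0 0 0 0 0 3 0;0 0 0 0 0 3 0;0 0 0 0 0 3 0;0 0 0 0 0 3 0"}}

```text
time: 2.95
tool_pos: [487.1, -172.5, 23.7]
tcp_rot: [-3.142, 0.0, 1.467]
contact_force: [-0.0, 0.6, 0.7]
grip_width: 58.9
```

Call:
{"name": "step_arm", "arguments": {"increments": "0 0 0 0 0 0 -1;0 0 0 0 0 0 -1;0 0 0 0 0 -3 -1;0 0 0 10 0 -3 -1;0 0 0 30 0 -3 -1;0 0 0 55 0 -3 -1;0 0 0 80 0 -3 -1;0 0 0 105 0 -3 -1;0 0 0 130 0 -3 -1;0 0 0 155 0 -3 -1;0 0 0 180 0 -3 -1;0 0 0 195 0 -3 -1;0 0 0 200 0 -3 -1;0 0 0 200 0 -3 -1;0 0 0 200 0 -1.5 -1;0 0 0 200 0 0 -1;0 0 0 200 0 0 -1"}}

```text
time: 5.08
tool_pos: [507.8, 25.9, 23.8]
tcp_rot: [3.141, 0.0, 1.467]
contact_force: [-0.7, -0.8, -1.2]
grip_width: 58.8
```

Run:
```python
from h import *
p,R,o=cur()
print(o["time"],p.round(1),o["tcp_rot"].round(3),o["contact_force"].round(1),o["moment"].round(2))
T=snap("top","2");S=snap("scene","2")
```

```text
5.075 [507.8  25.9  23.8] [3.141 0.    1.467] [-0.7 -0.8 -1.2] [-0.2  -0.04  0.02]
```

View pics/scene2.png

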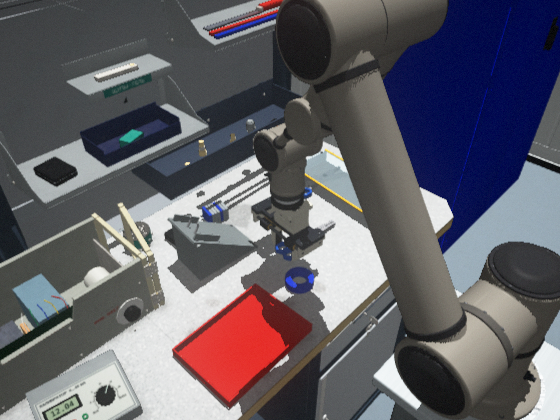

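View pics/top2.png

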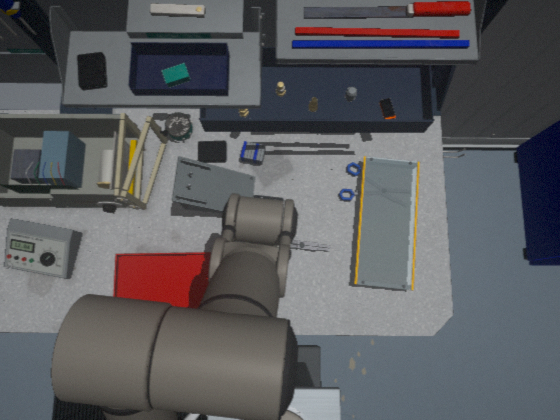

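The shut clamp is out. The loops are in the gripper and the head shows at top (310,246), clear of the cover. I release it on the worktop and back off to look.

Call:
{"name": "step_arm", "arguments": {"increments": "0 0 0 0 0 0 0.6;0 0 0 0 0 0 0.6;0 0 0 0 0 0 0.6;0 0 0 0 0 -40 0.6;0 0 0 0 0 -90 0.6;0 0 0 -50 0 -120 0.6;0 0 0 -100 0 -120 0.6;0 0 0 -150 0 -130 0.6;0 0 0 -200 0 -130 0.6;0 0 0 -240 0 -130 0.6;0 0 0 -240 0 -130 0"}}

```text
time: 6.55
tool_pos: [482.6, -214.8, 153.7]
tcp_rot: [3.141, 0.001, 1.463]
contact_force: [0.3, -0.1, -0.8]
grip_width: 67.5
```

Run:
```python
from h import *
p,R,o=cur()
print(o["time"],p.round(1),o["tcp_rot"].round(3))
T=snap("top","3");S=snap("scene","3")
crop(T,200,200,360,300,"t3.png",5);crop(S,230,190,390,310,"s3.png",5)
```

```text
6.55 [ 482.6 -214.8  153.7] [3.141e+00 1.000e-03 1.463e+00]
```

View pics/t3.png

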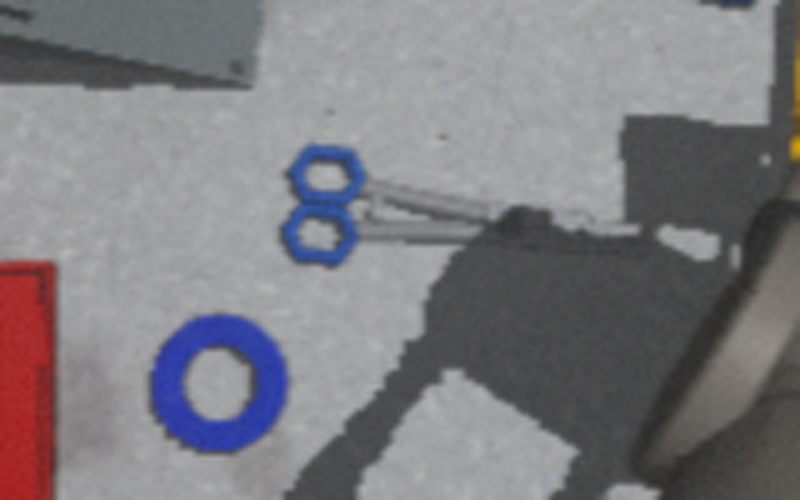

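View pics/s3.png

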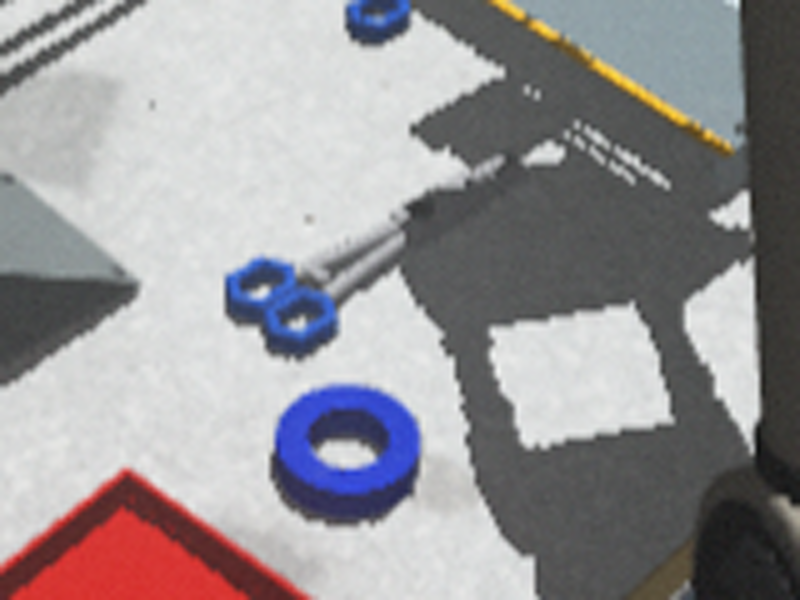

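The clamp lies flat, with its loops at crop (327,174) and (320,233) and the rivet at about (522,219). I compute the head grasp.

Run:
```python
from h import *
T=load("top3");S=load("scene3")
A=[]
for c,roi in((T,(250,225,276,255)),(S,(270,240,302,265))):
    hsv=cv2.cvtColor(c[0],cv2.COLOR_RGB2HSV); m=cv2.inRange(hsv,(105,90,50),(130,255,255))
    u0,v0,u1,v1=roi; m2=np.zeros_like(m); m2[v0:v1,u0:u1]=m[v0:v1,u0:u1]; ys,xs=np.nonzero(m2)
    w=onplane(c,(xs.mean(),ys.mean()),7.5);A.append(w); print(w.round(1),xs.size,(xs.min(),xs.max(),ys.min(),ys.max()))
    w=np.array([onplane(c,u,7.5)[:2] for u in zip(xs,ys)]); ev,V=np.linalg.eigh(np.cov(w.T)); v=V[:,1]; print("loop line dir",v, np.arctan2(v[1],v[0]))
ml=np.mean(A,0)
q=lambda u,v,s,a,b:(u/s+a-.4,v/s+b-.4)
r1=onplane(T,q(522,219,5,200,200),15); r2=onplane(S,q(420,207,5,230,190),15); tip=onplane(T,q(638,230,5,200,200),8);tip2=onplane(S,q(563,152,5,230,190),8)
print(ml,r1,r2,tip,tip2)
for r in(r1,r2,tip,tip2,(r1+r2)/2):
    d=(r-ml)[:2]; print("yaw axis",np.arctan2(d[1],d[0]),np.linalg.norm(d))
```

```text
[508.7  27.    7.5] 185 (np.int64(257), np.int64(272), np.int64(229), np.int64(252))
loop line dir [-0.9947848  0.1019961] 3.0394188693217057
[508.3  26.9   7.5] 225 (np.int64(275), np.int64(296), np.int64(242), np.int64(259))
loop line dir [-0.98194659  0.18915838] 2.9512876696143016
[508.50404536  26.9587543    7.5       ] [500.4209916  -74.02314887  15.        ] [500.45338373 -69.27725866  15.        ] [ 496.07475434 -133.60691066    8.        ] [ 478.77501216 -161.82596931    8.        ]
yaw axis -1.6506706061861245 101.3048889621364
yaw axis -1.6542573901588804 96.5721665097605
yaw axis -1.6480516576450845 161.04601839786088
yaw axis -1.7269894713461575 191.11119089577252
yaw axis -1.6524211046920334 98.93836872124882
```

Run:
```python
from h import *
p,R,o=cur()
d=np.array([np.cos(-1.655),np.sin(-1.655)]); g=np.array([508.5,27])+105*d
print(g, o["grip_width"])
print(rel(p,R,[*g,60],down(1.4866)),rel(p,R,[*g,24.5],down(1.4866)))
```

```text
[499.66905856 -77.62798131] 59.80257958961765
[-5.000e-04 -6.000e-04 -2.050e-02  1.354e+02  2.900e+00  9.360e+01] [-5.000e-04 -6.000e-04 -2.050e-02  1.354e+02  2.900e+00  1.291e+02]
```

Call:
{"name": "step_arm", "arguments": {"increments": "0 0 -0.0205 60 2.9 40 0;0 0 -0.0205 110 2.9 70 0;0 0 -0.0205 134 2.9 93 0;0 0 -0.0205 134 2.9 93 0;0 0 -0.0205 134 2.9 93 0;0 0 -0.0205 134 2.9 93 0"}}

```text
time: 7.4
tool_pos: [500.4, -80.2, 61.7]
tcp_rot: [3.139, 0.001, 1.487]
contact_force: [-0.1, 0.5, 0.2]
grip_width: 46.2
```

Run:
```python
from h import *
p,R,o=cur()
print(p.round(1),o["tcp_rot"].round(4),o["dq"].round(3))
d=np.array([np.cos(-1.655),np.sin(-1.655)]); g=np.array([508.5,27])+105*d
print(rel(p,R,[*g,24.5],down(1.4866)))
```

```text
[500.4 -80.2  61.7] [3.1395e+00 7.0000e-04 1.4868e+00] [-0.006 -0.001  0.005  0.004 -0.001  0.002]
[ 2.10e-03  7.00e-04  2.00e-04  2.50e+00 -1.00e+00  3.72e+01]
```

Call:
{"name": "step_arm", "arguments": {"increments": "0 0 0 2.5 -1 20 0;0 0 0 2.5 -1 37 0;0 0 0 2.5 -1 37 0;0 0 0 2.5 -1 37 -0.4;0 0 0 2.5 -1 37 -1;0 0 0 2.5 -1 37 -1;0 0 0 2.5 -1 37 -1;0 0 0 2.5 -1 37 -1"}}

```text
time: 8.4
tool_pos: [498.9, -76.8, 24.1]
tcp_rot: [3.141, 0.0, 1.488]
contact_force: [-3.0, -0.2, 6.8]
grip_width: 19.4
```

Head gripped at 19.4 mm. I lift it clear and look before going to the board.

Call:
{"name": "step_arm", "arguments": {"increments": "0 0 0 0 0 -20 -1;0 0 0 0 0 -60 -1;0 0 0 0 0 -110 -1;0 0 0 0 0 -160 -1;0 0 0 0 0 -200 -1;0 0 0 0 0 -200 -1;0 0 0 0 0 -200 -1"}}

```text
time: 9.28
tool_pos: [498.2, -76.5, 222.3]
tcp_rot: [-3.139, -0.0, 1.488]
contact_force: [0.1, -0.3, -2.5]
grip_width: 19.3
```

```bash
cat >> h.py <<'E'
def Rslope():
    x=UP; z=-NN; y=np.cross(z,x); return Rn.from_matrix(np.c_[x,y,z])
def tcp_for(s,lat,h,off): # loop mid target: s up slope, lateral, height of loop centre; off = loop mid in tool frame
    q=BO+s*UP+lat*LAT+h*NN; return q-Rslope().apply(off)
E
python3 - <<'E'
from h import *
p,R,o=cur()
print(o["time"],p.round(1),o["tcp_rot"].round(4),o["contact_force"].round(2),o["moment"].round(3),o["grip_width"])
off=[104.2,0,16.6]
for h in(70,45): print(rel(p,R,tcp_for(187,0,h,off),Rslope()),tcp_for(187,0,h,off).round(1))
T=snap("top","4");S=snap("scene","4")
E
```

```text
9.275 [498.2 -76.5 222.3] [-3.1394e+00 -4.0000e-04  1.4876e+00] [ 0.12 -0.34 -2.54] [-0.09  -0.084  0.006] 19.310412573711687
[-2.300e-03  6.104e-01 -4.000e-04  1.652e+02  1.135e+02  9.570e+01] [624.8  78.8 126.4]
[-2.300e-03  6.104e-01 -4.000e-04  1.795e+02  1.136e+02  1.162e+02] [626.  93. 106.]
```

View pics/scene4.png

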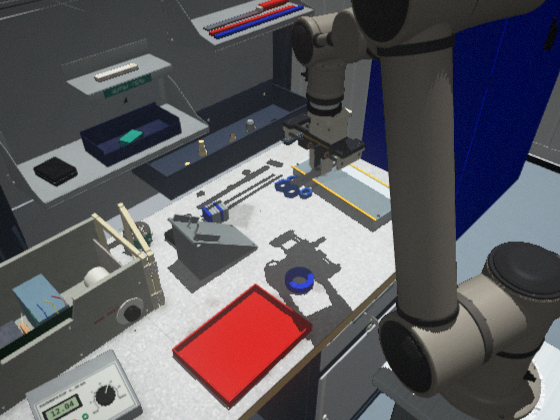

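View pics/top4.png

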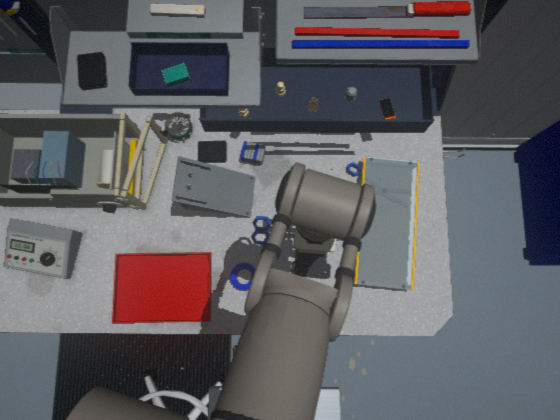

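Call:
{"name": "step_arm", "arguments": {"increments": "0 0.15 0 30 25 0 -1;0 0.3 0 60 50 0 -1;0 0.45 0 95 80 20 -1;0 0.6104 0 130 105 50 -1;0 0.6104 0 165 113.5 96 -1;0 0.6104 0 165 113.5 96 -1;0 0.6104 0 165 113.5 96 -1;0 0.6104 0 165 113.5 96 -1"}}

```text
time: 10.38
tool_pos: [626.3, 77.4, 128.8]
tcp_rot: [3.139, -0.61, 1.488]
contact_force: [-0.2, -1.0, -1.7]
grip_width: 19.4
```

Run:
```python
from h import *
p,R,o=cur()
print(o["time"],p.round(1),o["tcp_rot"].round(4),o["joint_positions"].round(2),o["dq"].round(3))
off=[104.2,0,16.6]
print(rel(p,R,tcp_for(187,0,70,off),Rslope()))
T=snap("top","5");S=snap("scene","5")
crop(T,150,130,310,230,"t5.png",5);crop(S,150,160,310,280,"s5.png",5)
m=p+R.apply(off); print("pred loops",m.round(1),"top",proj(T,m),"scene",proj(S,m))
```

```text
10.375 [626.3  77.4 128.8] [ 3.1388 -0.6097  1.4884] [-0.27  0.68  1.46  0.65  1.21 -0.49] [-0.004 -0.01   0.002 -0.     0.002 -0.001]
[ 2.2e-03  1.2e-03  9.0e-04 -4.0e-01 -1.6e+00  2.6e+00]
pred loops [634.2 172.  174.9] top [198.32129473 175.15454539] scene [201.82987468 202.57496257]
```

View pics/t5.png

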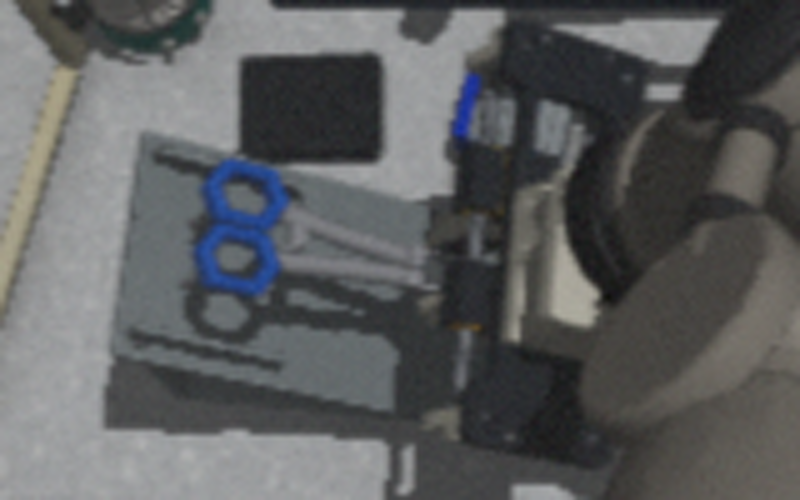

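View pics/s5.png

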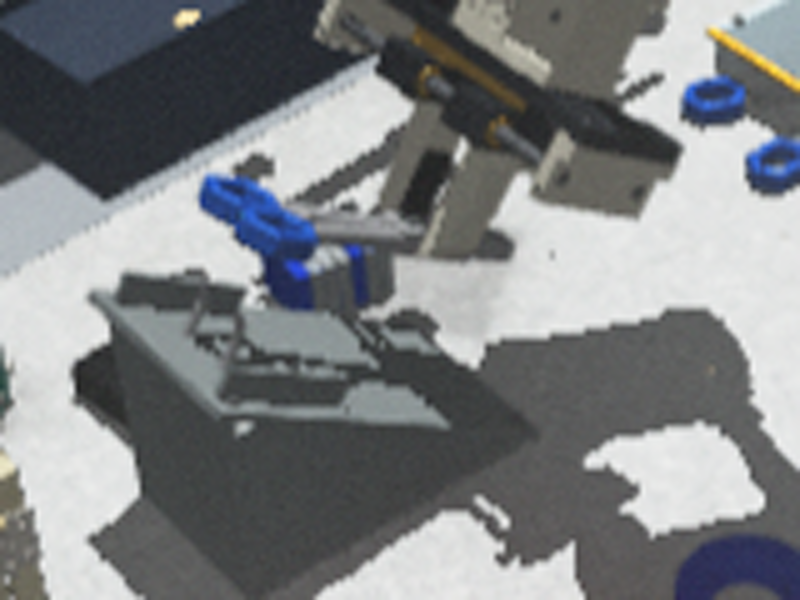

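The predicted and observed loop centres agree to 1 px in both views, so the clamp hasn't slipped. I correct the residual and lower to just above the hook tips.

Call:
{"name": "step_arm", "arguments": {"increments": "0 0 0 -0.4 -1.6 15 -1;0 0 0 -0.4 -1.6 31 -1;0 0 0 -0.4 -1.6 31 -1;0 0 0 -0.4 -1.6 31 -1;0 0 0 -0.4 -1.6 31 -1"}}

```text
time: 11.1
tool_pos: [625.9, 95.6, 102.4]
tcp_rot: [3.141, -0.61, 1.488]
contact_force: [0.5, -0.5, -2.0]
grip_width: 19.8
```

Run:
```python
from h import *
p,R,o=cur()
print(o["time"],p.round(1),o["tcp_rot"].round(4),o["contact_force"].round(2))
off=[104.2,0,16.6]
print(rel(p,R,tcp_for(187,0,40,off),Rslope()))
T=snap("top","6");S=snap("scene","6")
a=cv2.resize(T[0][160:200,170:230,::-1],None,fx=12,fy=12,interpolation=cv2.INTER_NEAREST)
b=cv2.resize(S[0][195:245,165:225,::-1],None,fx=12,fy=12,interpolation=cv2.INTER_NEAREST)
cv2.imwrite("pics/t6.png",a);cv2.imwrite("pics/s6.png",b)
m=p+R.apply(off); print("pred loops",m.round(1),"top",proj(T,m),"scene",proj(S,m))
for s in(15,-15):
  q=BO+185*UP+s*LAT
  for h in(0,20): print((proj(T,q+h*NN)-[170,160]+.5)*12,(proj(S,q+h*NN)-[165,195]+.5)*12)
```

```text
11.1 [625.9  95.6 102.4] [ 3.1406 -0.6102  1.488 ] [ 0.45 -0.51 -1.96]
[ 0.0006  0.0007  0.0006 -0.      0.3     0.6   ]
pred loops [633.8 190.2 148.5] top [192.48216771 178.29552286] scene [196.88913932 215.33611375]
[191.32312999 331.60234159] [356.48134769 474.33243518]
[232.31970872 316.84612065] [397.73256639 383.13235426]
[211.03877716 185.86591101] [269.27829301 395.37374858]
[252.11804413 168.94870678] [309.53333528 305.25078807]
```

View pics/t6.png

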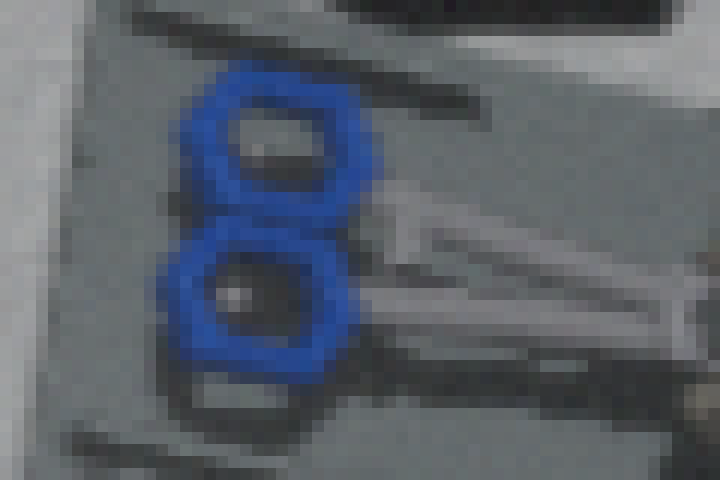

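View pics/s6.png

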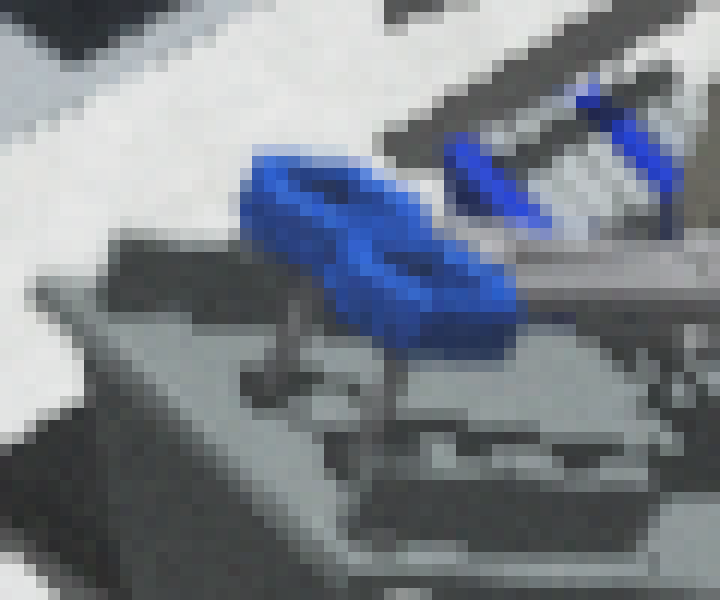

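In the top view each hook tip (light pixels at (235,295) and (258,152)) lies inside its loop hole, slightly up-slope of centre. I shift 2 mm down-slope and lower in steps.

Call:
{"name": "step_arm", "arguments": {"increments": "0 0 0 -2 0.3 0 -1;0 0 0 -2 0.3 5 -1;0 0 0 -2 0.3 10 -1;0 0 0 -2 0.3 15 -1;0 0 0 -2 0.3 15 -1"}}

```text
time: 11.82
tool_pos: [626.2, 103.1, 88.1]
tcp_rot: [-3.14, -0.61, 1.487]
contact_force: [0.4, -0.1, -2.9]
grip_width: 19.4
```

Run:
```python
from h import *
p,R,o=cur()
print(o["time"],p.round(1),o["contact_force"].round(2),o["moment"].round(2))
off=[104.2,0,16.6]
print(rel(p,R,tcp_for(185,0,10,off),Rslope()))
T=snap("top","7");S=snap("scene","7")
a=cv2.resize(T[0][160:200,170:230,::-1],None,fx=12,fy=12,interpolation=cv2.INTER_NEAREST)
b=cv2.resize(S[0][195:245,165:225,::-1],None,fx=12,fy=12,interpolation=cv2.INTER_NEAREST)
cv2.imwrite("pics/t7.png",a);cv2.imwrite("pics/s7.png",b)
```

```text
11.825 [626.2 103.1  88.1] [ 0.38 -0.14 -2.87] [-0.67 -0.04  0.04]
[-1.30e-03  4.00e-04  1.00e-04  0.00e+00  7.00e-01  1.46e+01]
```

View pics/t7.png

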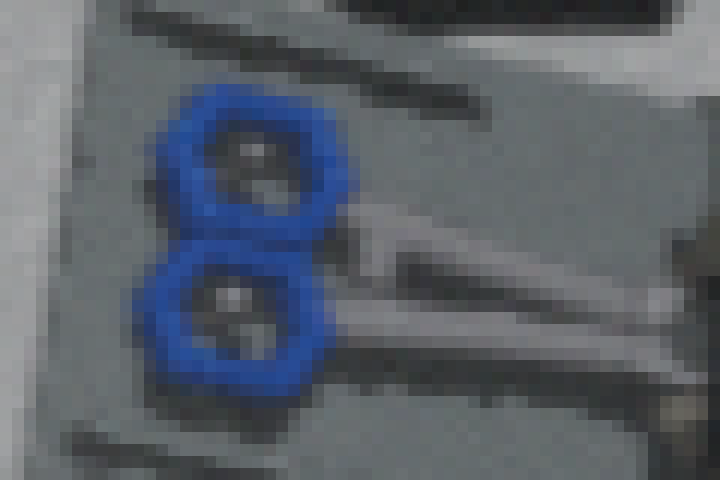

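View pics/s7.png

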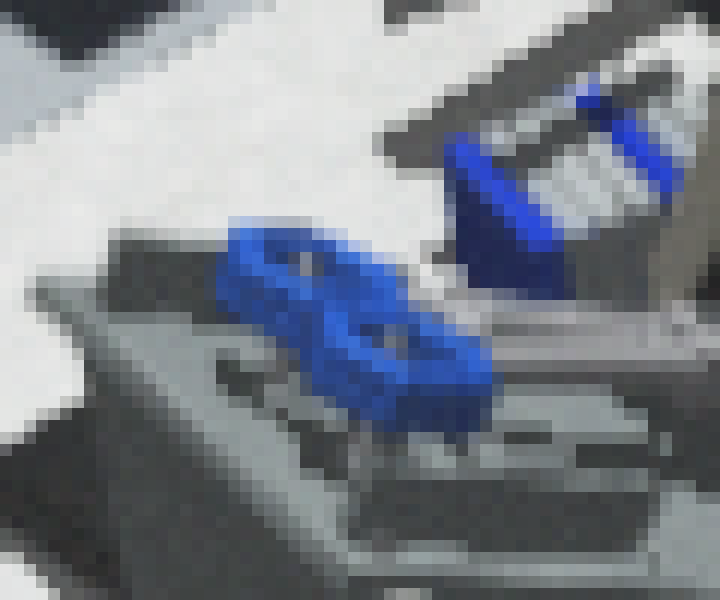

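Both hook tips now show inside the holes in both views, with low forces. I continue down to the slope.

Call:
{"name": "step_arm", "arguments": {"increments": "0 0 0 0 0.5 5 -1;0 0 0 0 0.5 10 -1;0 0 0 0 0.5 13 -1;0 0 0 0 0.5 15 -1;0 0 0 0 0.5 15 -1"}}

```text
time: 12.55
tool_pos: [627.7, 111.3, 76.3]
tcp_rot: [-3.142, -0.61, 1.488]
contact_force: [-1.1, -0.0, -1.9]
grip_width: 19.3
```

Run:
```python
from h import *
p,R,o=cur()
print(o["time"],p.round(1),o["contact_force"].round(2),o["moment"].round(2))
off=[104.2,0,16.6]
print(rel(p,R,tcp_for(185,0,7.5,off),Rslope()))
T=snap("top","8");S=snap("scene","8")
a=cv2.resize(T[0][160:200,170:230,::-1],None,fx=12,fy=12,interpolation=cv2.INTER_NEAREST)
b=cv2.resize(S[0][195:245,165:225,::-1],None,fx=12,fy=12,interpolation=cv2.INTER_NEAREST)
cv2.imwrite("pics/t8.png",a);cv2.imwrite("pics/s8.png",b)
```

```text
12.55 [627.7 111.3  76.3] [-1.06 -0.03 -1.86] [-0.65 -0.08  0.01]
[-3.0e-04  5.0e-04  3.0e-04  0.0e+00 -1.0e-01  2.7e+00]
```

View pics/t8.png

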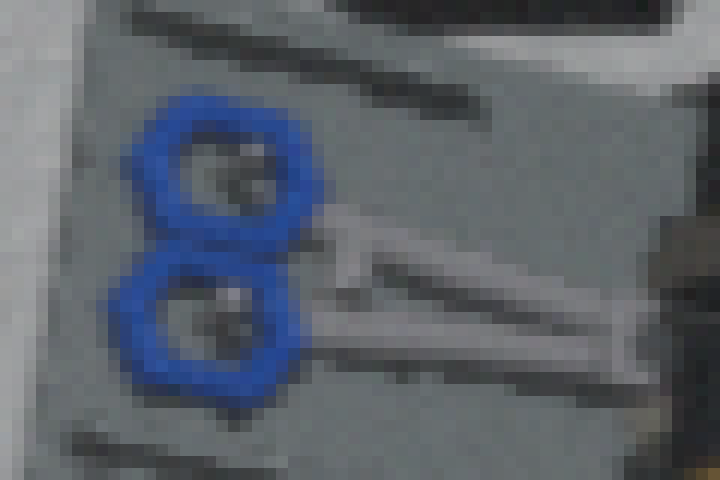

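View pics/s8.png

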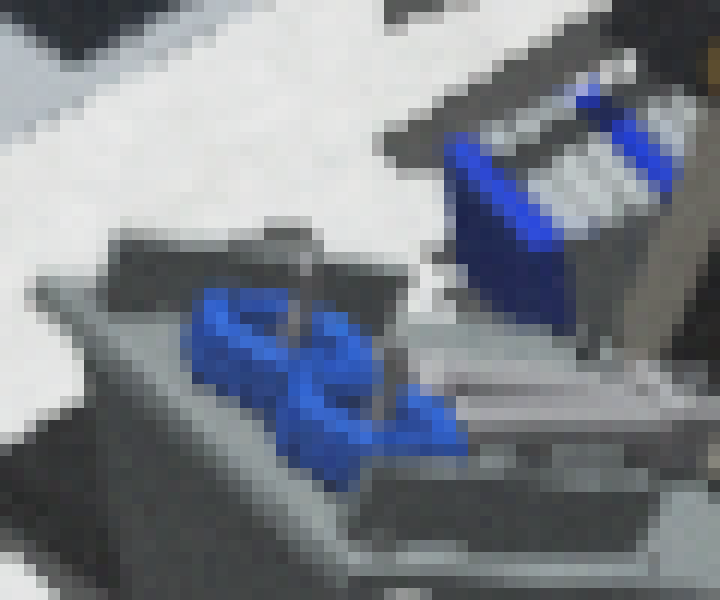

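Both hooks stand through the loops in both views. I lower the last 2–3 mm, ease down-slope toward the hooks, and release.

Call:
{"name": "step_arm", "arguments": {"increments": "0 0 0 0 0 1.5 -1;0 0 0 0 0 2.3 -1;0 0 0 -2 0 2.3 -1;0 0 0 -4 0 2.3 -1;0 0 0 -5 0 2.3 -1;0 0 0 -5 0 2.3 -1"}}

```text
time: 13.4
tool_pos: [627.7, 108.4, 71.9]
tcp_rot: [3.141, -0.611, 1.488]
contact_force: [0.4, -0.1, 3.1]
grip_width: 19.7
```

Call:
{"name": "step_arm", "arguments": {"increments": "0 0 0 -2 0 0 -1;0 0 0 -4 0 0 -1;0 0 0 -4 0 0 -1"}}

```text
time: 13.78
tool_pos: [627.4, 105.0, 69.5]
tcp_rot: [3.141, -0.61, 1.488]
contact_force: [-1.3, -1.1, 4.4]
grip_width: 19.5
```

Call:
{"name": "step_arm", "arguments": {"increments": "0 0 0 0 0 0 -0.2;0 0 0 0 0 0 -0.2;0 0 0 0 0 0 -0.2;0 0 0 0 0 -15 -0.2;0 0 0 0 0 -50 -0.2;0 0 0 0 0 -100 -0.2;0 0 0 -20 0 -140 -0.2;0 0 0 -40 0 -160 -0.2;0 0 0 -40 0 -160 -0.2"}}

```text
time: 14.9
tool_pos: [617.2, -21.6, 178.7]
tcp_rot: [3.139, -0.609, 1.486]
contact_force: [0.9, -0.3, -0.5]
grip_width: 36.5
```

Run:
```python
from h import *
p,R,o=cur()
print(o["time"],p.round(1),o["tcp_rot"].round(3),o["contact_force"].round(2),o["joint_positions"].round(2))
T=snap("top","9");S=snap("scene","9")
crop(T,160,140,280,230,"t9.png",6);crop(S,150,185,280,280,"s9.png",6)
```

```text
14.9 [617.2 -21.6 178.7] [ 3.139 -0.609  1.486] [ 0.86 -0.34 -0.46] [-0.43  0.65  1.37  0.58  1.39 -0.53]
```

View pics/t9.png

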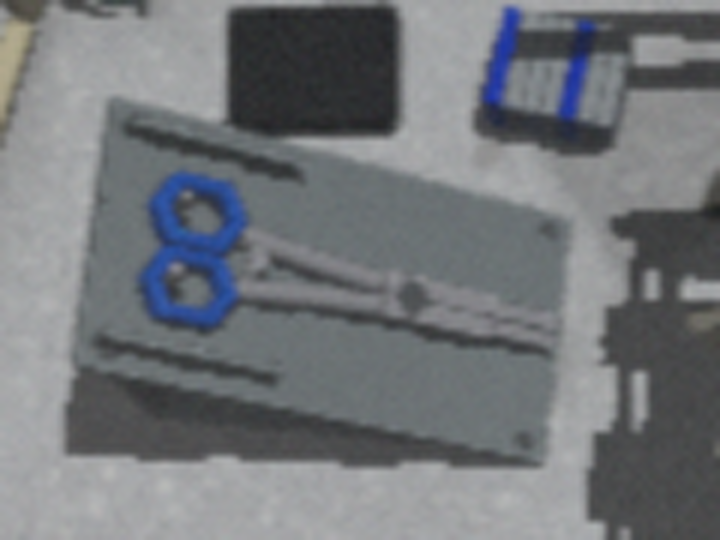

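View pics/s9.png

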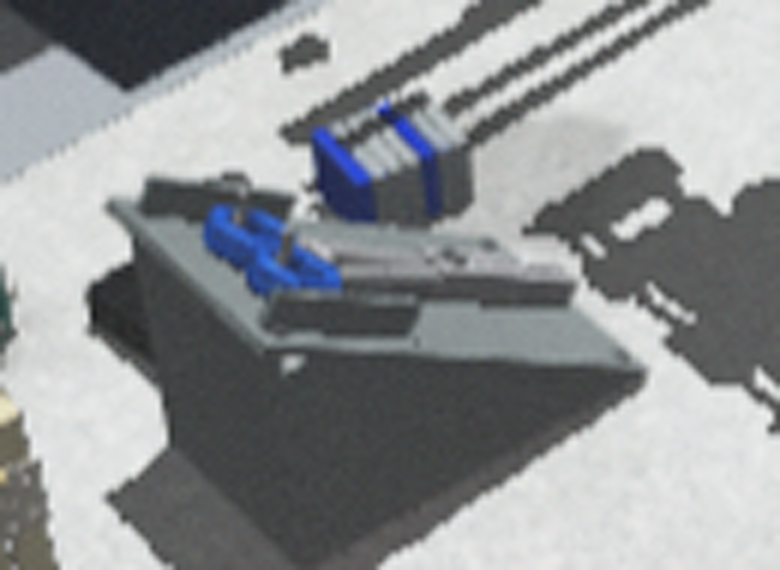

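The shut clamp hangs on both hooks with its jaws down the slope, and the case, terminals and tape are unmoved. Now I measure the tray and the open clamp.

Run:
```python
from h import *
T=load("top9");S=load("scene9")
crop(T,100,240,230,330,"t9t.png",6);crop(S,165,280,320,405,"s9t.png",5)
for roi,c,n in(((330,155,375,205),T,"top"),((280,165,322,202),S,"scene")):
    hsv=cv2.cvtColor(c[0],cv2.COLOR_RGB2HSV); m=cv2.inRange(hsv,(105,90,50),(130,255,255))
    u0,v0,u1,v1=roi; m2=np.zeros_like(m); m2[v0:v1,u0:u1]=m[v0:v1,u0:u1]
    k,l,s,ce=cv2.connectedComponentsWithStats(m2)
    for i in range(1,k):
        if s[i,4]>20: print(n,ce[i].round(1),onplane(c,ce[i],7.5).round(1))
for u in((241,145),(265,145),(241,162),(263,162)): print("term",onplane(T,u,36).round())
```

```text
scene [292.5 179.3] [ 701.  -206.1    7.5]
scene [305.1 192.2] [ 632.1 -185.     7.5]
term [754.  91.  36.]
term [754.  28.  36.]
term [708.  89.  36.]
term [708.  33.  36.]
```

View pics/t9t.png

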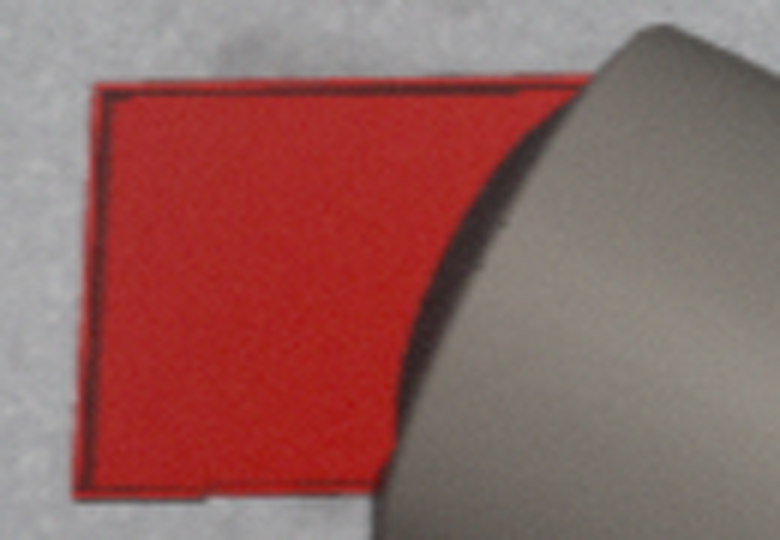

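View pics/s9t.png

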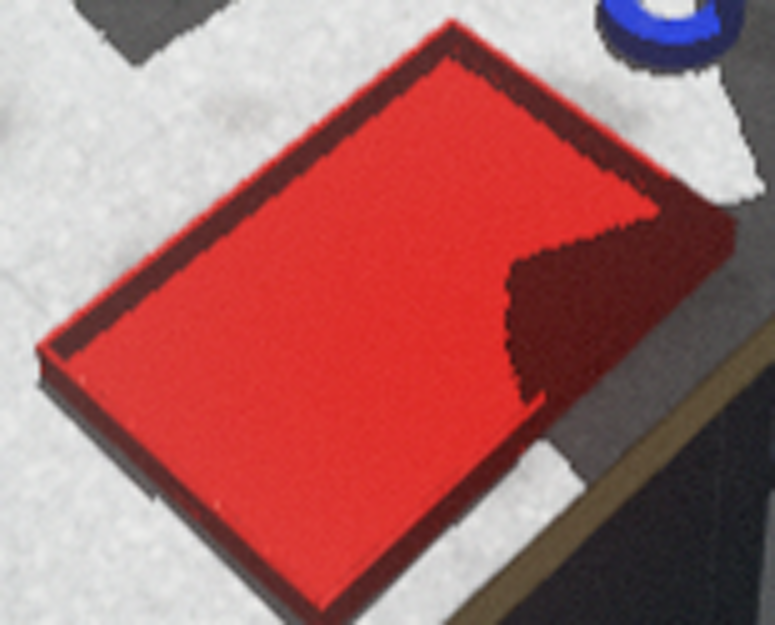

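Run:
```python
from h import *
T=load("top9");S=load("scene9")
for u in((450,20),(42,347),(322,610),(735,222)): print("S",onplane(S,(u[0]/5+165-.4,u[1]/5+280-.4),22).round(1))
for u in((96,84),(76,490)): print("T",onplane(T,(u[0]/6+100-.4,u[1]/6+240-.4),22).round(1))
p,R,o=cur()
print(p.round(1),o["dq"].round(3))
yw=1.651
print(rel(p,R,[632,-185,130],down(yw)),rel(p,R,[617,-60,200],down(yw)))
```

```text
S [475.5 166.5  22. ]
S [467.9 402.   22. ]
S [301.8 398.9  22. ]
S [307.1 161.6  22. ]
T [470.  400.7  22. ]
T [304.5 396.   22. ]
[616.7 -18.9 177.8] [ 0.022  0.008  0.012  0.002 -0.005  0.001]
[ 5.000e-02 -6.091e-01 -1.589e-01 -1.619e+02  2.920e+01 -5.500e+01] [  0.05    -0.6091  -0.1589 -20.8      3.7    -41.7   ]
```

Call:
{"name": "step_arm", "arguments": {"increments": "0.0125 -0.15 -0.04 -10 1 -20 -0.04;0.025 -0.3 -0.08 -20 4 -42 -0.04;0.0375 -0.45 -0.12 -60 10 -45 -0.04;0.05 -0.6091 -0.1589 -110 20 -50 -0.04;0.05 -0.6091 -0.1589 -161.9 29.2 -55 -0.04;0.05 -0.6091 -0.1589 -161.9 29.2 -55 -0.04;0.05 -0.6091 -0.1589 -161.9 29.2 -55 -0.04;0.05 -0.6091 -0.1589 -161.9 29.2 -55 -0.04"}}

```text
time: 16.0
tool_pos: [632.7, -183.6, 130.6]
tcp_rot: [3.141, 0.0, 1.653]
contact_force: [-0.2, 0.1, 0.3]
grip_width: 44.2
```

Run:
```python
from h import *
p,R,o=cur()
print(o["time"],p.round(1),o["tcp_rot"].round(4),o["dq"].round(3),o["joint_positions"].round(2),o["grip_width"])
print(rel(p,R,[632,-185,50],down(1.651)),rel(p,R,[632,-185,24],down(1.651)))
T=snap("top","10");S=snap("scene","10")
```

```text
16.0 [ 632.7 -183.6  130.6] [3.1405e+00 3.0000e-04 1.6529e+00] [-0.003 -0.005 -0.002 -0.003 -0.001 -0.003] [-0.4   0.69  1.28  0.    1.18 -0.48] 44.165276568354734
[ 1.00e-03  3.00e-04  1.90e-03 -1.30e+00 -9.00e-01  8.06e+01] [ 1.000e-03  3.000e-04  1.900e-03 -1.300e+00 -9.000e-01  1.066e+02]
```

View pics/scene10.png

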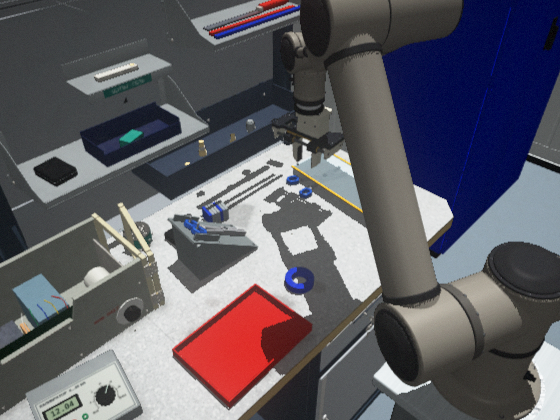

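Call:
{"name": "step_arm", "arguments": {"increments": "0 0 0 -1.3 -0.9 40 -0.04;0 0 0 -1.3 -0.9 75 -0.04;0 0 0 -1.3 -0.9 95 -0.04;0 0 0 -1.3 -0.9 106 -0.04;0 0 0 -1.3 -0.9 106 -0.04;0 0 0 -1.3 -0.9 106 -0.04"}}

```text
time: 16.85
tool_pos: [632.2, -186.6, 25.0]
tcp_rot: [3.14, 0.001, 1.652]
contact_force: [-0.2, -0.9, 0.4]
grip_width: 44.2
```

Run:
```python
from h import *
p,R,o=cur()
print(o["time"],p.round(1),o["tcp_rot"].round(4),o["contact_force"].round(1))
T=snap("top","11");S=snap("scene","11")
crop(T,310,140,410,220,"t11.png",6);crop(S,260,120,360,220,"s11.png",6)
```

```text
16.85 [ 632.2 -186.6   25. ] [3.1398e+00 1.1000e-03 1.6517e+00] [-0.2 -0.9  0.4]
```

View pics/s11.png

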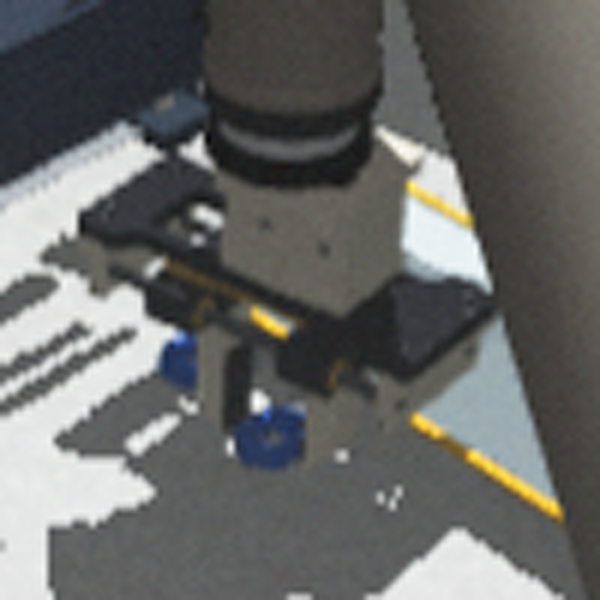

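View pics/t11.png

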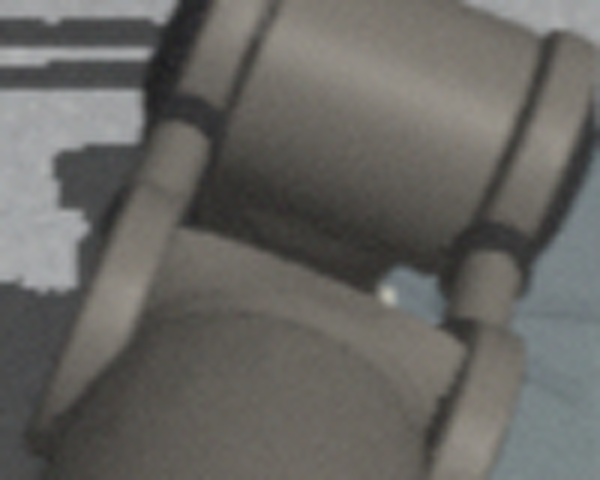

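The fingers straddle the near loop at crop (270,437), with one finger between the two loops. I close on it.

Call:
{"name": "step_arm", "arguments": {"increments": "0 0 0 1 0 1 -0.3;0 0 0 1 0 1 -1;0 0 0 1 0 1 -1;0 0 0 1 0 1 -1;0 0 0 1 0 1 -1;0 0 0 1 0 1 -1"}}

```text
time: 17.7
tool_pos: [631.4, -185.4, 22.9]
tcp_rot: [3.142, 0.0, 1.652]
contact_force: [-1.5, 0.3, 2.9]
grip_width: 30.9
```

Run:
```python
from h import *
p,R,o=cur()
print(p.round(1),R.inv().apply([0.0977,0.9952,0]).round(4))
```

```text
[ 631.4 -185.4   22.9] [ 9.841e-01  1.777e-01 -3.000e-04]
```

Call:
{"name": "step_arm", "arguments": {"increments": "0 0 0 0 0 -2 -1;0 0 0 10 1.8 -3 -1;0 0 0 25 4.5 -3 -1;0 0 0 45 8 -3 -1;0 0 0 65 11.7 -3 -1;0 0 0 85 15.3 -3 -1;0 0 0 105 19 -3 -1;0 0 0 125 22.5 -3 -1;0 0 0 145 26 -3 -1;0 0 0 160 29 -3 -1;0 0 0 165 30 -3 -1;0 0 0 165 30 -3 -1"}}

```text
time: 19.2
tool_pos: [648.1, -18.1, 25.7]
tcp_rot: [3.142, 0.0, 1.652]
contact_force: [0.1, 1.5, -0.2]
grip_width: 30.7
```

Run:
```python
from h import *
p,R,o=cur()
print(o["time"],p.round(1),o["tcp_rot"].round(4),o["contact_force"].round(1),o["grip_width"])
T=snap("top","12");S=snap("scene","12")
crop(T,230,130,430,280,"t12.png",4);crop(S,230,120,390,240,"s12.png",5)
```

```text
19.2 [648.1 -18.1  25.7] [3.1415 0.     1.652 ] [ 0.1  1.5 -0.2] 30.66011394607701
```

View pics/s12.png

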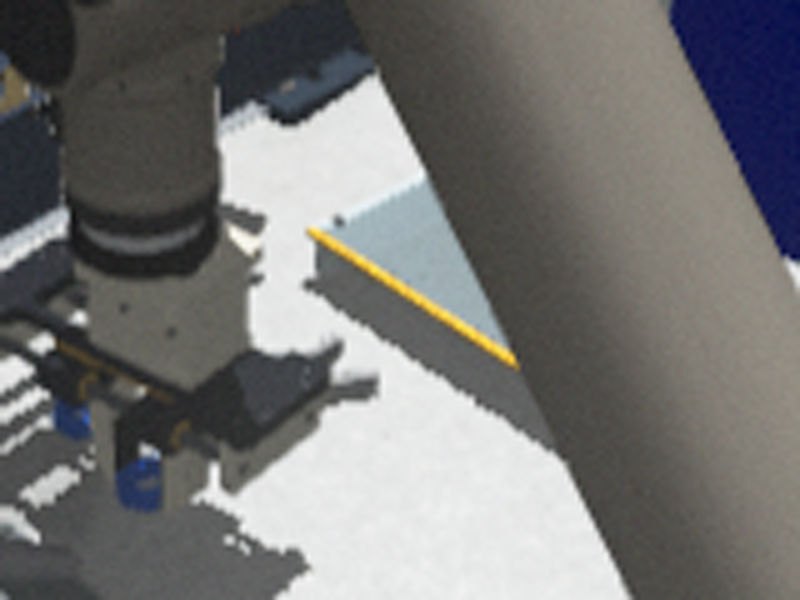

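View pics/t12.png

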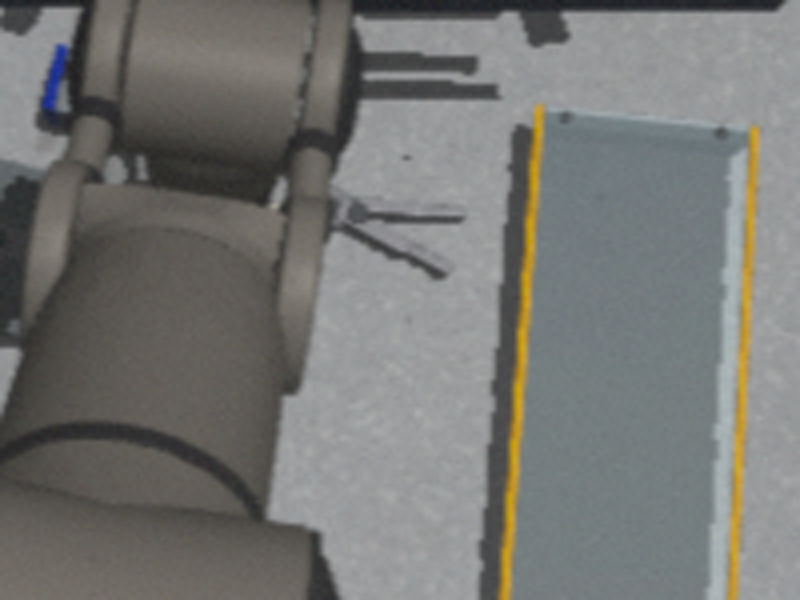

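The open clamp is fully out and still gaping, with its jaw tips at crop (465,213) and (447,272). I lift it straight up and check.

Call:
{"name": "step_arm", "arguments": {"increments": "0 0 0 0 0 -15 -1;0 0 0 0 0 -40 -1;0 0 0 0 0 -75 -1;0 0 0 0 0 -115 -1;0 0 0 0 0 -155 -1;0 0 0 0 0 -190 -1;0 0 0 0 0 -210 -1;0 0 0 -25 -35 -215 -1;0 0 0 -25 -75 -215 -1;0 0 0 -25 -120 -215 -1;0 0 0 -25 -150 -215 -1;0 0 0 -25 -150 -215 -1;0 0 0 -25 -150 -215 -1"}}

```text
time: 20.92
tool_pos: [501.2, -55.8, 241.7]
tcp_rot: [3.139, 0.001, 1.651]
contact_force: [0.5, -0.1, -1.7]
grip_width: 29.2
```

Run:
```python
from h import *
p,R,o=cur()
print(o["time"],p.round(1),o["tcp_rot"].round(4),o["contact_force"].round(1),o["moment"].round(2),o["grip_width"])
T=snap("top","13");S=snap("scene","13")
```

```text
20.925 [501.2 -55.8 241.7] [3.1395e+00 7.0000e-04 1.6509e+00] [ 0.5 -0.1 -1.7] [ 0.1  -0.04  0.03] 29.17447266911027
```

View pics/scene13.png

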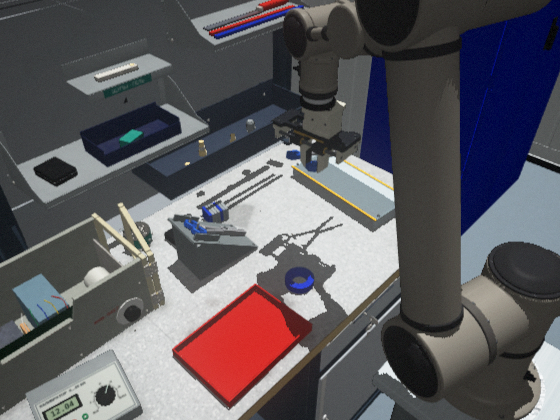

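View pics/top13.png

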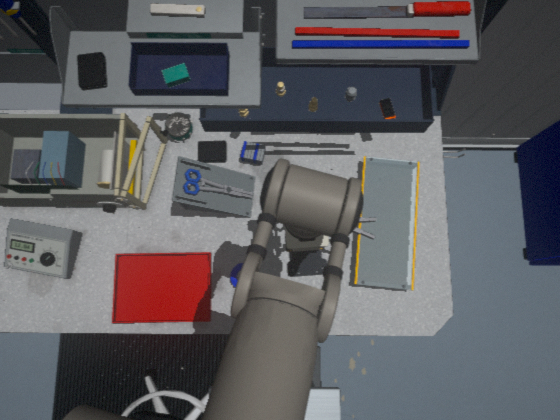

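The clamp's shadow shows it held open and roughly level. I move over the tray.

Run:
```python
from h import *
p,R,o=cur()
print(rel(p,R,[362.5,350.6,200],down(1.978)))
```

```text
[ 8.000e-04  5.000e-04 -3.265e-01  4.161e+02 -1.056e+02  4.070e+01]
```

Call:
{"name": "step_arm", "arguments": {"increments": "0 0 -0.04 40 -10 0 -1;0 0 -0.1 90 -23 0 -1;0 0 -0.15 145 -37 0 -1;0 0 -0.2 200 -51 0 -1;0 0 -0.25 255 -65 5 -1;0 0 -0.3 310 -79 10 -1;0 0 -0.3265 360 -92 20 -1;0 0 -0.3265 395 -101 40 -1;0 0 -0.3265 416 -105.6 60 -1;0 0 -0.3265 416 -105.6 80 -1;0 0 -0.3265 416 -105.6 100 -1;0 0 -0.3265 416 -105.6 100 -1"}}

```text
time: 22.52
tool_pos: [361.2, 350.7, 139.2]
tcp_rot: [-3.138, 0.001, 1.978]
contact_force: [-0.2, 0.3, -2.5]
grip_width: 29.3
```

Run:
```python
from h import *
p,R,o=cur()
print(o["time"],p.round(1),o["tcp_rot"].round(4),o["contact_force"].round(1),o["moment"].round(2),o["grip_width"],o["joint_positions"].round(2))
print(rel(p,R,[362.5,350.6,140],down(1.978)))
T=snap("top","14");S=snap("scene","14")
crop(S,150,230,350,400,"s14.png",4);crop(T,80,220,280,340,"t14.png",4)
```

```text
22.525 [361.2 350.7 139.2] [-3.1382e+00  9.0000e-04  1.9785e+00] [-0.2  0.3 -2.5] [ 0.15 -0.02  0.02] 29.291178003116933 [ 0.62  0.42  1.73 -0.    0.99  0.21]
[-3.4e-03  9.0e-04  5.0e-04 -6.0e-01  1.2e+00 -8.0e-01]
```

View pics/s14.png

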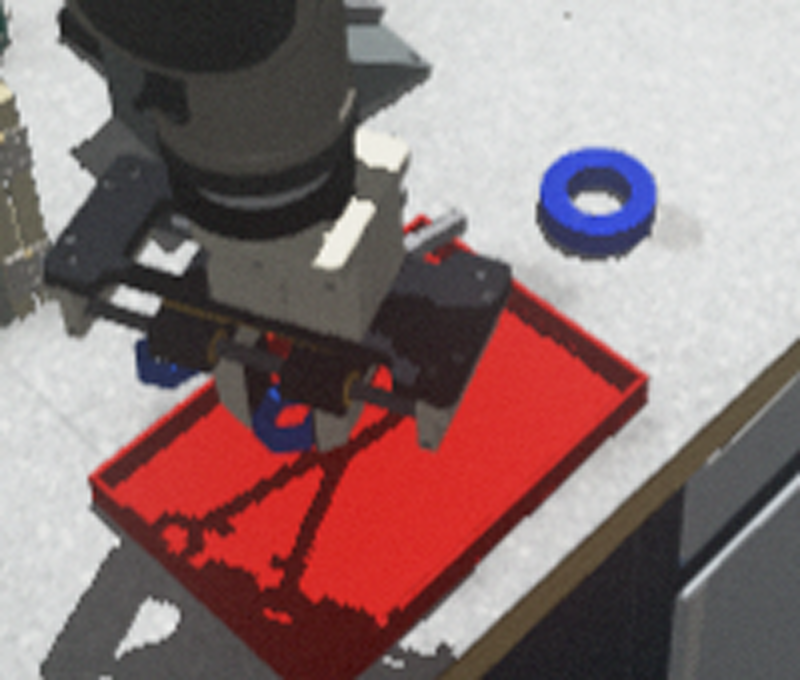

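View pics/t14.png

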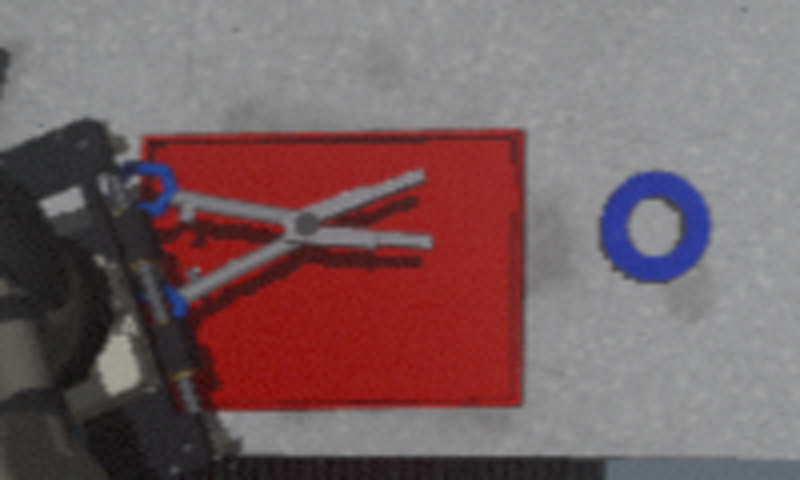

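Run:
```python
from h import *
T=load("top14")
for n,u in(("piv",(307,222)),("t1",(424,178)),("t2",(432,242))):
    for z in (90,110,130): print(n,z,onplane(T,(u[0]/4+80-.4,u[1]/4+220-.4),z).round(1))
```

```text
piv 90 [414.3 276.3  90. ]
piv 110 [413.4 270.9 110. ]
piv 130 [412.6 265.4 130. ]
t1 90 [440.5 208.9  90. ]
t1 110 [439.2 204.7 110. ]
t1 130 [437.8 200.5 130. ]
t2 90 [403.3 202.4  90. ]
t2 110 [402.7 198.4 110. ]
t2 130 [402.  194.3 130. ]
```

Run:
```python
from h import *
p,R,o=cur()
print(p,rel(p,R,[363.5,344.6,40],down(1.96)))
```

```text
[362.17937081 351.1252389  140.96954717] [ 4.00e-04  1.00e-04  1.82e-02 -6.50e+00 -1.40e+00  1.01e+02]
```

Call:
{"name": "step_arm", "arguments": {"increments": "0 0 0 -6.5 -1.4 30 -1;0 0 0 -6.5 -1.4 60 -1;0 0 0 -6.5 -1.4 80 -1;0 0 0 -6.5 -1.4 92 -1;0 0 0 -6.5 -1.4 100 -1;0 0 0 -6.5 -1.4 100 -1"}}

```text
time: 23.38
tool_pos: [363.6, 344.5, 41.1]
tcp_rot: [3.14, 0.0, 1.979]
contact_force: [0.1, 0.6, -0.3]
grip_width: 29.1
```

Run:
```python
from h import *
p,R,o=cur()
print(o["time"],p.round(1),o["contact_force"].round(1),o["moment"].round(2),o["grip_width"])
S=snap("scene","15");T=snap("top","15");crop(S,150,230,350,400,"s15.png",4);crop(T,80,220,280,340,"t15.png",4)
```

```text
23.375 [363.6 344.5  41.1] [ 0.1  0.6 -0.3] [-0.04 -0.29  0.13] 29.136876666655905
```

View pics/s15.png

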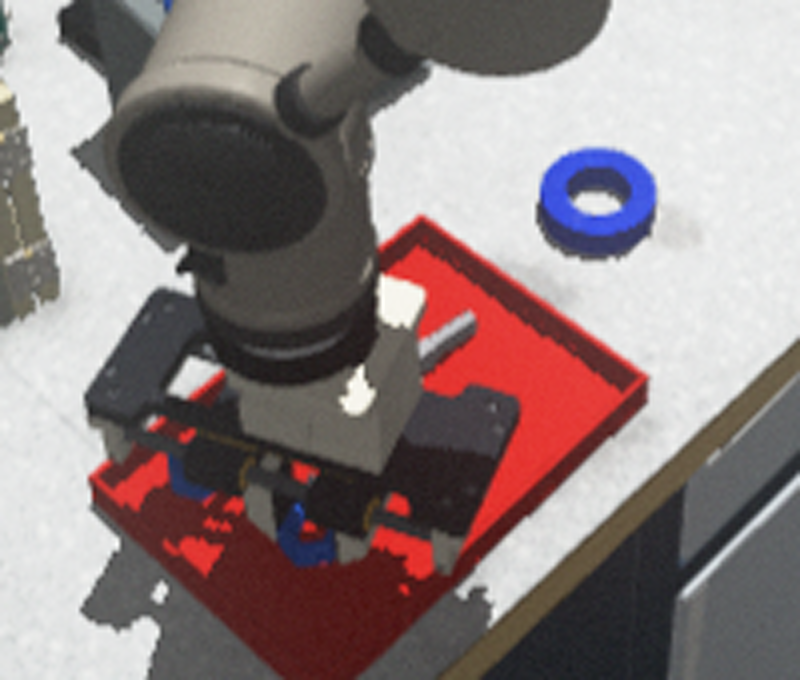

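View pics/t15.png

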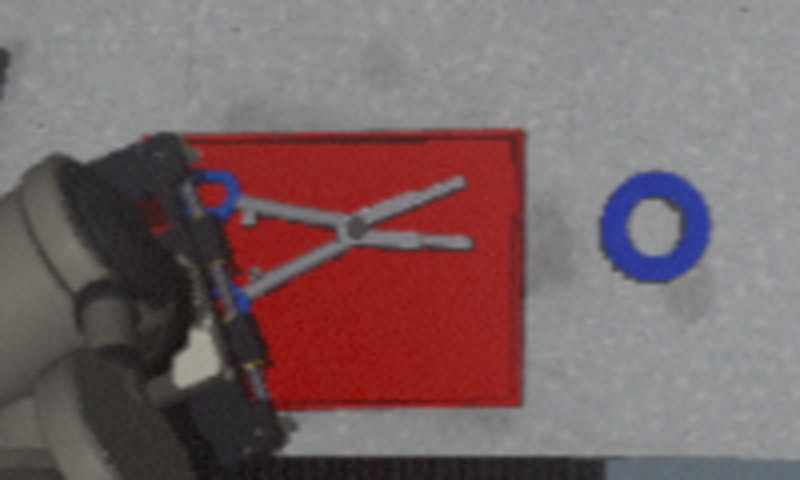

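The clamp is over the tray floor, well clear of the walls, jaws gaping. I lower the rest slowly.

Call:
{"name": "step_arm", "arguments": {"increments": "0 0 0 0 0 4 -1;0 0 0 0 0 8 -1;0 0 0 0 0 11 -1;0 0 0 0 0 12.5 -1;0 0 0 0 0 12.5 -1"}}

```text
time: 24.1
tool_pos: [362.7, 344.1, 28.2]
tcp_rot: [-3.141, 0.0, 1.978]
contact_force: [-3.6, 2.0, 3.6]
grip_width: 29.3
```

Call:
{"name": "step_arm", "arguments": {"increments": "0 0 0 0 0 0.7 -0.15;0 0 0 0 0 0.7 -0.1;0 0 0 0 0 0.7 -0.1;0 0 0 0 0 0.7 -0.1;0 0 0 0 0 -15 -0.1;0 0 0 0 0 -45 -0.1;0 0 0 0 0 -100 -0.1;0 0 0 0 0 -160 -0.1;0 0 0 -60 0 -190 -0.1;0 0 0 -120 0 -200 -0.1;0 0 0 -180 0 -200 -0.1;0 0 0 -240 0 -200 -0.1;0 0 0 -300 0 -200 -0.1;0 0 0 -350 0 -200 -0.1;0 0 0 -350 0 -200 -0.1;0 0 0 -350 0 -200 -0.1"}}

```text
time: 26.1
tool_pos: [501.2, 23.2, 228.8]
tcp_rot: [3.141, -0.0, 1.978]
contact_force: [-1.0, -0.4, 0.0]
grip_width: 41.6
```

Run:
```python
from h import *
p,R,o=cur()
print(o["time"],p.round(1),o["contact_force"].round(1))
S=snap("scene","16");T=snap("top","16");crop(S,150,230,350,400,"s16.png",4);crop(T,80,140,280,340,"t16.png",3)
```

```text
26.1 [501.2  23.2 228.8] [-1.  -0.4  0. ]
```

View pics/scene16.png

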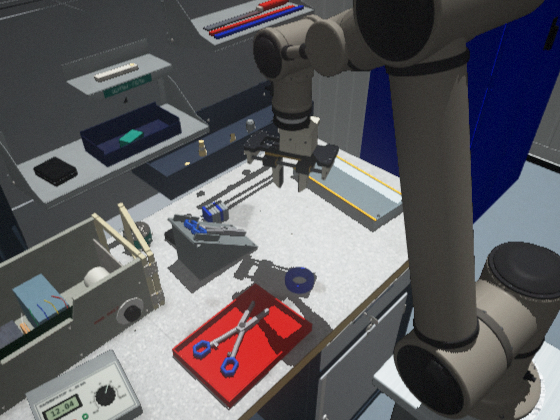

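View pics/t16.png

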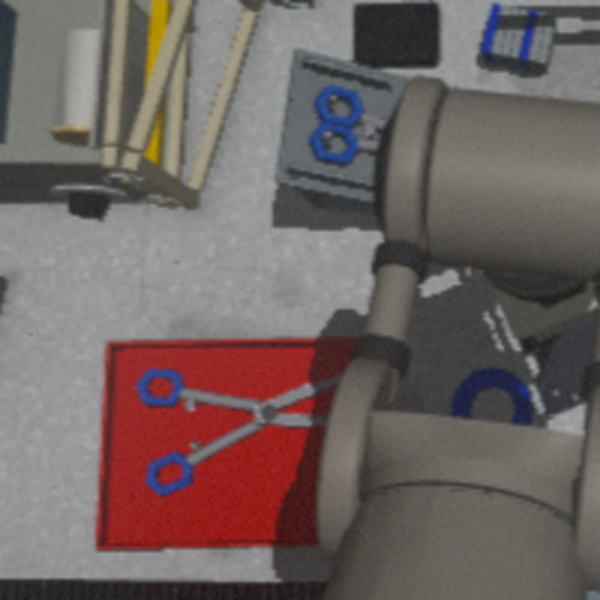

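View pics/s16.png

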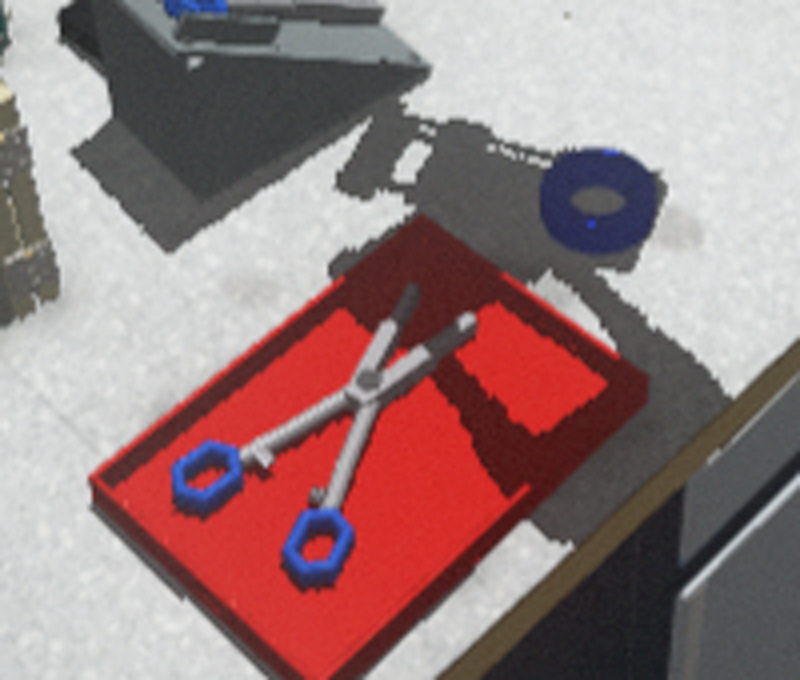

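The open clamp lies in the tray, jaws gaping and clear of the walls, and the other clamp still hangs. One numeric check before handing in.

Run:
```python
from h import *
S0,T0=load("scene0"),load("top0");S,T=load("scene16"),load("top16")
def blobs(c,roi,lo=30):
    hsv=cv2.cvtColor(c[0],cv2.COLOR_RGB2HSV); m=cv2.inRange(hsv,(105,80,40),(130,255,255))
    u0,v0,u1,v1=roi; m2=np.zeros_like(m); m2[v0:v1,u0:u1]=m[v0:v1,u0:u1]
    k,l,s,ce=cv2.connectedComponentsWithStats(m2); return [ce[i] for i in range(1,k) if s[i,4]>lo]
for c,roi in((T,(115,255,150,310)),(S,(180,335,245,380))):
    w=[onplane(c,b,11.5)[:2].round(1) for b in blobs(c,roi)]; print("tray loops",w,np.linalg.norm(w[0]-w[1]) if len(w)==2 else "")
print("tape scene",blobs(S0,(280,262,318,296)),blobs(S,(280,262,318,296)))
b=blobs(T,(180,160,206,200))[0]; 
o,d=ray(T,b); q=BO+7.5*NN; w=o+d*((q-o)@NN)/(d@NN); print("hung loops: along slope",(w-BO)@UP,"lateral",(w-BO)@LAT)
d=np.abs(S0[0].astype(int)-S[0]).max(2); print("terminals diff",d[200:222,202:228].mean())
```

```text
tray loops [array([433.4, 357.8]), array([361.9, 344.8])] 72.67220926874316
tray loops [array([434.3, 357.9]), array([363.6, 344.9])] 71.8852557900436
tape scene [array([298.98320896, 279.48880597])] [array([298.9316888 , 279.88425047])]
hung loops: along slope 174.34627322410378 lateral -0.44883278415207184
terminals diff 5.365384615384615
```

```bash
python3 -c "
from plant import *
print(close_job())"
```

```text
the job is handed in; nothing more can be done
None
```

Both clamps are where you asked, and I handed the job in at about 26 s of the 64 s allowed.

- **Shut clamp:** I drew it out by its loops, laid it on the worktop, took it again by the head and hung it over both hooks with the jaws down the slope. The last check, in the top view, puts the middle of the two loops 174 mm up the slope. That is 11 mm below the hook axes, so the clamp rests on the hooks at the end of its play, and it is within 0.5 mm sideways.
- **Open clamp:** I took it by one loop and laid it flat in the red tray. The loop centres measure about 72 mm apart in both views, so it is still open. It is clear of the tray walls.
- **Other things:** the tape and terminals are within a pixel or so of their starting places, and the case looks unmoved in the pictures.

The wrist force never read above about 8 N at the end of a move. The two cameras differed by up to about 5 mm on the board's corners at the start, but the hook positions predicted from their average matched the images to about 1 to 3 pixels. No check failed.

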